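Build up a winch brake pack on its splined hub

TASK

Carry on building the winch brake pack: one friction disc is already on the splined hub, so next fit the steel separator plate with its two slotted ears over the torque studs, fully down on that disc, and then the loose toothed friction disc on top of it, turning it by feel until its inner teeth find the hub's splines and it slides fully home. Use light hand pressure only, never more than 40 N on a plate, leave both plates lying flat and let go, and leave the other parts and tools on the bench where they are.

Things in the scene. Friction and masses are not known exactly. Their poses are not given: they have to be found in the camera images.
- unit: Grey deck-winch gearmotor fixed upright on the bench on its 150 mm foot flange, brake end up, 148 mm high. Origin: centre of its underside, on the hub axis; z up, y through both torque studs, terminal box on +x below 70 mm. Brake flange 120 mm across, top at 92 mm; on it a backing plate 60 mm across, top at 108 mm, then the fitted friction disc, 66 mm across, top at 114 mm.
- pack_top (a point): Centre of the top face of the friction disc already fitted, on the hub axis, 114 mm above the unit's underside; axes as the unit's. The separator's underside must end here, the loose friction disc's underside 6 mm higher.
- spline_top (a point): Point on the hub axis level with the square upper ends of the hub's 6 even straight splines (10 mm wide, core 39 mm, 47 mm across tips), 22 mm above pack_top; axes as the unit's, not the hub's: where the splines point is not measured and differs each time; feel for it by turning the disc up to a pitch (60 degrees) under light pressure until it drops. The hub itself turns only stiffly, 0.6 N m.
- shaft_end (a point): Centre of the top of the hub's plain shaft end, 34 mm above pack_top. The shaft end is round, 28 mm across here, widening to 38 mm 6 mm lower and 39 mm at the spline tops; it centres a disc lowered over it.
- stud_a (a point): Tip of the torque stud on the unit's +y side: upright pin 10 mm thick, 43 mm from the hub axis, top tapered to 5 mm over the last 3.5 mm; tip 19 mm above pack_top.
- stud_b (a point): Tip of the like torque stud on the unit's -y side, 43 mm from the hub axis.
- separator: Loose flat steel separator plate, 6 mm thick, about 0.08 kg: ring 66 mm outside, 54 mm bore (passes freely over the splines), and two ears along its +y and -y, 24 mm wide, reaching 50 mm from the centre. Each ear has an outward-open slot 13 mm wide, bottom at 35.5 mm, that straddles a stud. Rim free to grip at +x and -x. Origin: centre of the underside, z up. Lies flat on the bench.
- friction_disc: Loose friction disc, 6 mm thick, about 0.075 kg: plain round rim 66 mm outside, lined faces, 6 even inner teeth (10 mm wide, tips on a 41 mm circle, roots on 50 mm) that slide down between the hub's splines with about 1 mm play each side. No ears. Origin: centre of the underside, z up, a tooth on +x. Lies flat on the bench.
- pressure_plate: Bystander: dark steel pressure plate, 90 mm across, with six spring cups on top, 32 mm high. Origin: centre of underside.
- shim_ring: Bystander: plain steel ring, 66 mm outside, 54 mm bore, 4 mm thick, no ears and no teeth. Origin: centre of underside.
- bearing: Bystander: ball bearing, 52 mm outside, 15 mm high. Origin: centre of underside.
- wrench: Bystander: wrench, 180 mm long, lying flat along its x axis.
- screwdriver: Bystander: yellow-handled screwdriver, 200 mm long, lying along its x axis.
- grease_jar: Bystander: white jar, 68 mm across, 75 mm high. Origin: centre of underside.
- hub_nut: Bystander: dark hexagon nut, about 36 mm across, 14 mm high. Origin: centre of underside.
Mind the look-alikes: they are no part of the job. Leave any yellow look-alike of the friction_disc alone.

How it is judged:
By the outcome, as a careful person would: the job done as asked, in the order asked, and still so for the second after the job is handed in, with the robot touching nothing.
It also fails if it takes over 67 s, if anything falls off the work surface, if the arm or the gripper's body presses on something with over 40 N, if the wrist force passes 120 N, or if a joint passes its speed limit or range.

ROBOT

A 6-joint arm with a two-finger parallel gripper is mounted at the origin on the work surface. World frame = base frame: x ahead of the robot, y to its left, z up, the work surface at z = 0. Lengths are in m, angles in rad, forces in N, time in s.
With the tool pointing down it reaches from about 0.375 to 0.9 m from the base axis. Payload 3.1 kg.
Tool frame: the origin (TCP) lies on the centre line of the jaws, within the pads' length; the fingertips stand robot.tip_reach ahead of it and the grasp point (between the pads) is the TCP (robot.tip_reach is the distance from the TCP to the fingertips, in m); z points along the fingers, y is the direction in which the jaws open and shut (so a half turn about z gives the same grasp; the last joint's range is limited). The gripper opens to 87 mm and grips with 3 to 60 N. Pads are 19 mm wide; open, the fingers measure 117 mm over their backs; the gripper's body (75 mm by 190 mm) begins 51 mm behind the grasp point.
Start: joints at [-0.178, 0.527, 1.433, -0, 1.181, -0.178], TCP at [0.625, 0, 0.242] pointing down, gripper open.
Joint ranges: [-3.08, 3.08], [-0.75, 2.2], [0.22, 2.44], [-1.43, 4.57], [0, 2.65], [-2.85, 2.85]. Speed limits (rad/s): [2.79, 2.79, 3.14, 3.14, 3.14, 3.14].

INTERFACE

Orientations are given as a unit quaternion [x, y, z, w].
In Python, from rig import telemetry, viewer, robot gives the robot as it stands. The module is installed in compiled form; this text tells all that it offers.
- The arm moves only by the tool step_arm, never from a script. Its argument "targets" is a list of rows, each an object of numbers: "dx", "dy", "dz": the shift along the tool's x, y, z in m; "rx", "ry", "rz": the turn, a rotation vector about the tool's x, y, z in degrees. In form: [{"dx": .., "dy": .., "dz": .., "rx": .., "ry": .., "rz": ..}, ...]. A call has exactly 5 rows; each row is the pose to reach, as a shift and turn from the pose measured when the call began, along the tool's axes at that moment; what a row does not reach only later rows make up. A row lasts 1/8 s, in which the tool goes at most 62.5 mm and 10.7 degrees, less where a joint would pass 70% of its speed; a pose out of reach is approached as far as the arm can. A call with a gripper value outside its range is refused whole. "gripper" is the opening, from 0 (shut) to 1 (fully open), set as the call begins (left out, the last holds). The fingers move at their own pace and stop on an object; "force" is the grip in N (left out, the last holds). Time passes only in rows, so rows that repeat a pose let the fingers close, or fill a call up. It gives the time, the measured TCP pose, the force and the opening at its end, in the units of the state.
- telemetry.get_obs(): the state, without advancing time (a new reading comes with each control period).
- viewer.camera(name): name is "scene" or "side" or "wrist"; returns a dict with "img" (420x560x3 uint8, blue, green, red), "depth" (420x560 float32, m along the optical axis (not along the pixel's ray), 0 where there is no reading), "K" (3x3 intrinsics, pixels), "k1" (the pictures are not rectified: a ray, as slopes to the right and down, at radius r is drawn at 1 + k1 r^2 times it, then the intrinsics apply), "R" (3x3) and "t" (3): a world point X has camera coordinates R X + t. Camera axes: x right, y down, z forward; pixel columns grow to the right and rows downward; lengths in m; the calibration is good to about 2 mm. A picture is of the moment at which its call begins.
- robot.hand_in(): hands the job in, once; it reports no verdict.
The state is a dict: "time": time; "q": joint angles; "joint_velocities": joint speeds; "joint_torque": joint torques, N m; "position": TCP position; "tool_rot": TCP orientation; "ft_force": force on the tool from outside, world axes, zero at the start; "moment": the same for the moment, N m; "grip_width": finger opening in m.
Only numpy, scipy, OpenCV 4.12 (cv2) and the standard library are available. Lean on these libraries where they do the work, as an engineer would, in place of code of your own. Each camera call takes 0.05 s, during which the arm holds its last target.

## Working session

There is one attempt and no reset: what is moved stays moved. The work goes in short steps, Python scripts to look and compute and a tool call to move; the robot and the scene stay as the last step left them, time stands still between calls to the robot, and variables do not carry over. Pictures are saved under pics/ and viewed, and the job is handed in when it is done.

Besides the shell and the picture viewer there is one more tool, called after "Request:" as a command line: name --argument value ..., lists and objects as JSON in quotes. step_arm: Moves the arm, as the interface text tells. Its arguments: {"type":"object","properties":{"targets":{"type":"array"},"gripper":{"type":"number"},"force":{"type":"number"}},"required":["targets"]}

```bash
mkdir -p pics; python3 - <<'E'
from rig import telemetry, viewer, robot
import cv2,numpy as np
o=telemetry.get_obs()
for k,v in o.items(): print(k,np.round(v,4))
print(robot.tip_reach)
for n in ["scene","side","wrist"]:
    c=viewer.camera(n); cv2.imwrite(f"pics/{n}0.png",c["img"]); np.savez(f"pics/{n}0.npz",**c)
    print(n,np.round(c["K"],1).tolist(),c["k1"],np.round(c["R"],3).tolist(),np.round(c["t"],3))
E
```

```text
time 0.0
q [-0.1785  0.5285  1.4339 -0.      1.1814 -0.1785]
joint_velocities [-0.0006  0.0007  0.0003 -0.0012  0.0012  0.001 ]
joint_torque [-5.00000e-04 -4.40045e+01 -1.76594e+01  6.33000e-02  5.83000e-02
 -2.00000e-04]
position [6.243e-01 1.000e-04 2.406e-01]
tool_rot [ 7.071e-01  7.071e-01 -6.000e-04 -9.000e-04]
ft_force [ 0.1868  0.2247 -0.6251]
moment [-0.024  -0.0441 -0.0235]
grip_width 0.0872
0.019
scene [[522.4, 0.0, 284.5], [0.0, 522.4, 223.4], [0.0, 0.0, 1.0]] 0.06770257317210338 [[0.337, 0.942, 0.006], [0.8, -0.283, -0.529], [-0.496, 0.183, -0.849]] [-0.21  -0.39   1.605]
side [[418.3, 0.0, 281.6], [0.0, 418.3, 206.8], [0.0, 0.0, 1.0]] -0.0435321298472323 [[-0.997, -0.071, 0.005], [-0.041, 0.521, -0.853], [0.058, -0.851, -0.522]] [0.556 0.103 1.065]
wrist [[377.2, 0.0, 280.1], [0.0, 377.2, 208.3], [0.0, 0.0, 1.0]] -0.08707650687967994 [[1.0, 0.0, -0.002], [0.001, -0.958, 0.286], [-0.002, -0.286, -0.958]] [-0.624 -0.035  0.391]
```

View pics/scene0.png

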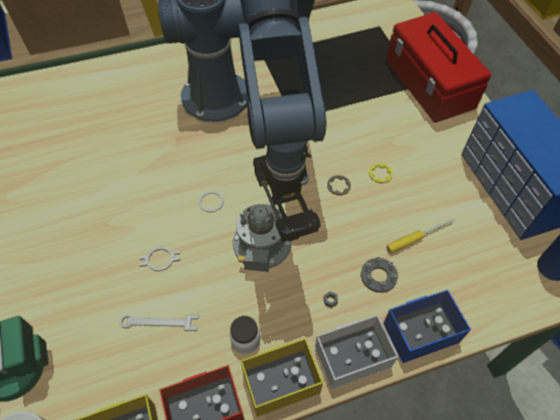

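View pics/side0.png

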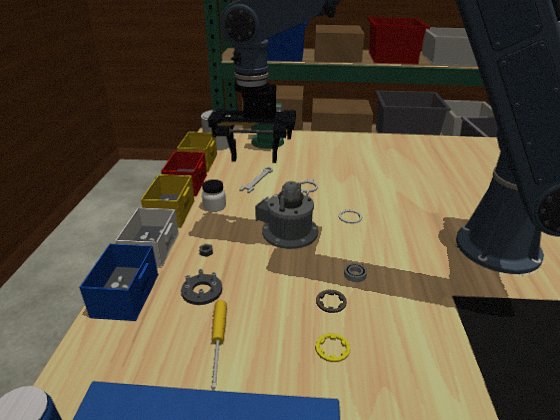

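View pics/wrist0.png

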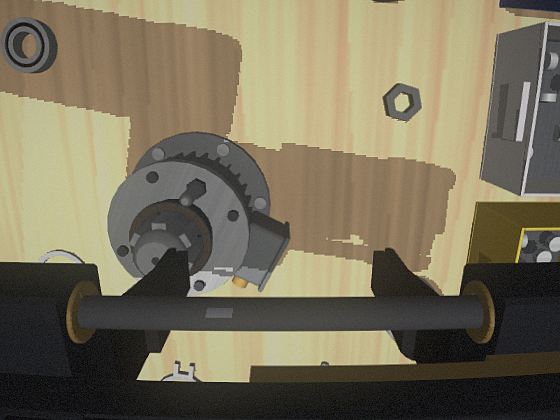

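The scene view shows the separator at about (158,258), dark friction disc (339,185), yellow look-alike (381,173), shim ring (211,201) and the unit at about (262,235). The side view shows the disc at (332,301), with the separator partly hidden behind the unit at (308,186). Next I'll write helpers and measure.

```bash
cat > h.py <<'E'
import numpy as np,cv2
from rig import telemetry,viewer,robot
from scipy.spatial.transform import Rotation as Ro
def load(f): return dict(np.load(f))
def slopes(c,uv):
    uv=np.atleast_2d(np.float64(uv)); k=c["K"]; 
    p=cv2.undistortPoints(uv.reshape(-1,1,2),k,np.array([float(c["k1"]),0,0,0,0])).reshape(-1,2)
    return p
def rays(c,uv):
    p=slopes(c,uv); d=np.c_[p,np.ones(len(p))]@c["R"]; o=-c["R"].T@c["t"]
    return o,d
def plane(c,uv,z):
    o,d=rays(c,uv); s=(z-o[2])/d[:,2]; return o+d*s[:,None]
def cloud(c):
    h,w=c["depth"].shape; u,v=np.meshgrid(np.arange(w),np.arange(h))
    o,d=rays(c,np.c_[u.ravel(),v.ravel()]); return (o+d*c["depth"].ravel()[:,None]).reshape(h,w,3)
def proj(c,X):
    X=np.atleast_2d(X); rv=cv2.Rodrigues(c["R"])[0]
    return cv2.projectPoints(X,rv,c["t"],c["K"],np.array([float(c["k1"]),0,0,0,0]))[0].reshape(-1,2)
def snap(n,tag):
    c=viewer.camera(n); np.savez(f"pics/{tag}.npz",**c); cv2.imwrite(f"pics/{tag}.png",c["img"]); return c
def crop(c,x0,y0,x1,y1,s,tag): cv2.imwrite(f"pics/{tag}.png",cv2.resize(c["img"][y0:y1,x0:x1],None,fx=s,fy=s,interpolation=cv2.INTER_CUBIC))
def obs():
    o=telemetry.get_obs(); print("t",round(o["time"],2),"p",np.round(o["position"],4),"R",np.round(Ro.from_quat(o["tool_rot"]).as_matrix(),4).tolist(),"F",np.round(o["ft_force"],1),"M",np.round(o["moment"],2),"w",round(o["grip_width"],4)); return o
E
python3 - <<'E'
from h import *
s=load("pics/scene0.npz"); d=load("pics/side0.npz"); w=load("pics/wrist0.npz")
cs=cloud(s);cd=cloud(d);cw=cloud(w)
for n,c,x,y in [("sep",s,158,258),("disc",s,339,185),("yel",s,381,173),("shim",s,211,201)]: print(n,np.round(plane(c,[x,y],0.006),4))
print("disc side",plane(d,[332,301],.006), "sep side",plane(d,[308,186],.006))
# noise table
print(np.round(cs[225:275:8,130:190:8,2],4))
crop(s,120,170,420,330,2.6,"sc"); crop(d,230,160,400,320,3.5,"sd")
# unit cloud
for nm,cc in (("scene",cs),("side",cd),("wrist",cw)):
    m=(cc[...,2]>.08)&(cc[...,2]<.155)&(np.abs(cc[...,0]-.55)<.2)&(np.abs(cc[...,1]-.05)<.15)
    P=cc[m]; print(nm,len(P)); 
    h,e=np.histogram(P[:,2],bins=np.arange(.08,.16,.004)); print(h)
E
```

```text
sep [[ 0.4971 -0.2874  0.006 ]]
disc [[0.4399 0.2234 0.006 ]]
yel [[0.4408 0.3482 0.006 ]]
shim [[ 0.3752 -0.1185  0.006 ]]
disc side [[0.43376915 0.23095    0.006     ]] sep side [[ 0.49371068 -0.27715509  0.006     ]]
[[ 0.     -0.0035 -0.0016 -0.0015 -0.0032 -0.0045  0.     -0.0024]
 [ 0.0013  0.0016  0.0022  0.0028 -0.0006  0.0022 -0.0005 -0.0005]
 [-0.0001 -0.0013  0.0011 -0.0026  0.0004 -0.0001 -0.0022 -0.0042]
 [-0.0024 -0.0012 -0.0025  0.0017 -0.0001  0.0022  0.0008 -0.0003]
 [-0.0023  0.0018  0.0086  0.0061 -0.0009  0.007   0.0014 -0.0029]
 [-0.0014  0.0027 -0.0007 -0.0005 -0.0011  0.0039 -0.0013 -0.0001]
 [-0.0001  0.0023  0.0052  0.      0.0015  0.001  -0.002  -0.0008]]
scene 1519
[ 28  81 427 310  57  18  23  76 131  33  24  21  37  40  38  49  97  29
   0]
side 1222
[ 45  67 279 268  48  31  23  35 111  30  32  30  44  43  31  28  48  29
   0]
wrist 13667
[ 118  132 7176 1358  227   35   70  424 1563  162  161  171  274  440
  160  297  851   48    0]
```

View pics/sc.png

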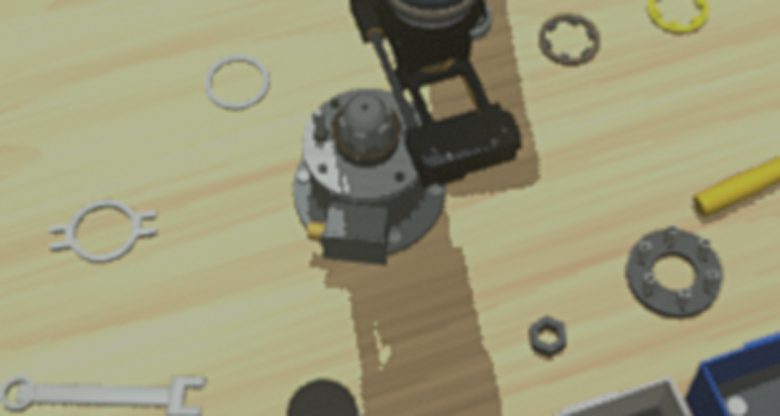

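View pics/sd.png

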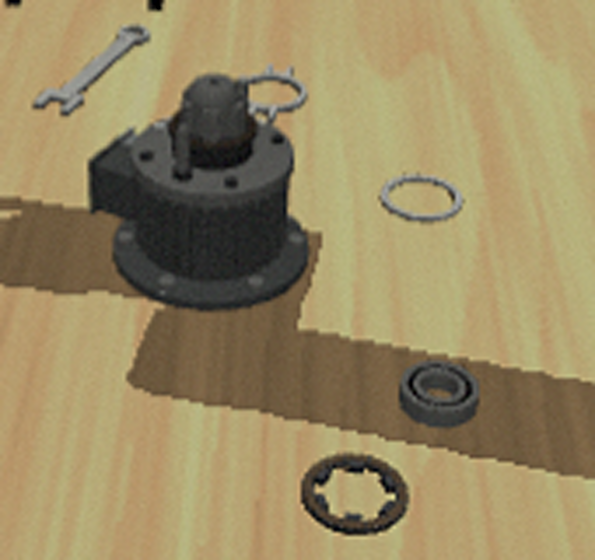

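```bash
python3 - <<'E'
from h import *
s=load("pics/scene0.npz"); d=load("pics/side0.npz"); w=load("pics/wrist0.npz")
for nm,c in (("scene",s),("side",d),("wrist",w)):
    P=cloud(c).reshape(-1,3); P=P[(np.abs(P[:,0]-.5)<.15)&(np.abs(P[:,1]-.05)<.15)&(P[:,2]<.155)]
    a=P[(P[:,2]>.088)&(P[:,2]<.097)]
    hull=cv2.convexHull(np.float32(a[:,:2]*1000)); ce,r=cv2.minEnclosingCircle(hull); print(nm,"flange",ce,r)
    b=P[(P[:,2]>.120)]; print("hub",np.median(b,0).round(4)); b=P[P[:,2]>.143]; print(" top",b.mean(0).round(4),len(b))
    # stud: z .10-.135 at radius 35-50
    ce=np.array(ce)/1000; q=P[(P[:,2]>.105)&(P[:,2]<.137)]; rr=np.hypot(*(q[:,:2]-ce).T); q=q[(rr>.036)&(rr<.05)]
    print(" stud pts",len(q), q.mean(0).round(4) if len(q) else None, np.degrees(np.arctan2(q[:,1]-ce[1],q[:,0]-ce[0])).round()[:40])
crop(w,90,110,320,310,3,"w0c")
E
```

```text
scene flange (539.2119750976562, -30.45549774169922) 60.86463165283203
hub [ 0.5442 -0.0339  0.1408]
 top [ 0.5408 -0.0315  0.1466] 139
 stud pts 38 [ 0.5231 -0.0675  0.1218] [-119. -120. -124. -118. -113. -115. -120. -113. -114. -113. -116. -117.
 -114. -113. -112. -115. -110. -109. -112. -113. -109. -110. -110. -115.
   65. -110. -111. -111. -114. -115. -110. -111. -116. -112. -111. -111.
 -114. -109.]
side flange (538.2359619140625, -26.897098541259766) 60.85150909423828
hub [ 0.5382 -0.0154  0.1356]
 top [ 0.538  -0.0233  0.1467] 88
 stud pts 63 [ 0.5452 -0.0124  0.1222] [-114. -115. -111. -114. -117. -119. -113. -116. -118. -124. -114. -119.
 -119. -118. -121. -123. -119. -121. -121. -122.   57.   60.   59.   61.
   65.   64.   59.   62.   66.   67.   59.   64.   64.   69.   58.   62.
   66.   69.   59.   62.]
wrist flange (538.4010009765625, -29.53016471862793) 60.116756439208984
hub [ 0.5407 -0.0173  0.1398]
 top [ 0.5354 -0.0233  0.1464] 994
 stud pts 289 [0.5592 0.0104 0.124 ] [67. 66. 65. 64. 64. 63. 68. 67. 66. 65. 64. 64. 63. 62. 68. 67. 66. 65.
 65. 64. 63. 62. 62. 61. 60. 68. 67. 66. 65. 65. 64. 63. 62. 62. 61. 61.
 60. 68. 67. 66.]
```

View pics/w0c.png

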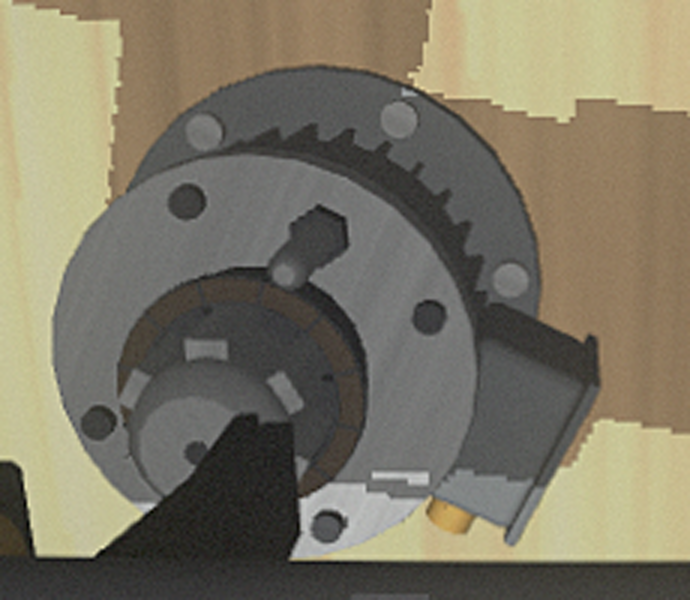

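Wrist view: the hub is around full-image (155,255), partly behind a finger, and the +y stud tip is near (187,201). Cloud estimates put the unit near (0.538,-0.029) with the stud line at about 64°. I'll move so the wrist camera sees the whole unit.

Request:
step_arm --targets '[{"dx": -0.025, "dy": -0.03, "dz": 0}, {"dx": -0.05, "dy": -0.06, "dz": 0}, {"dx": -0.075, "dy": -0.086, "dz": 0}, {"dx": -0.075, "dy": -0.086, "dz": 0}, {"dx": -0.075, "dy": -0.086, "dz": 0}]'

```text
invalid input
```

```bash
python3 - <<'E'
from h import *
obs(); c=snap("wrist","w1"); crop(c,160,40,420,260,3,"w1c")
E
```

```text
t 0.15 p [6.245e-01 1.000e-04 2.408e-01] R [[0.0001, 1.0, -0.0016], [1.0, -0.0001, 0.0003], [0.0003, -0.0016, -1.0]] F [ 0.3  0.3 -0.5] M [-0.05 -0.02  0.07] w 0.0868
```

View pics/w1c.png

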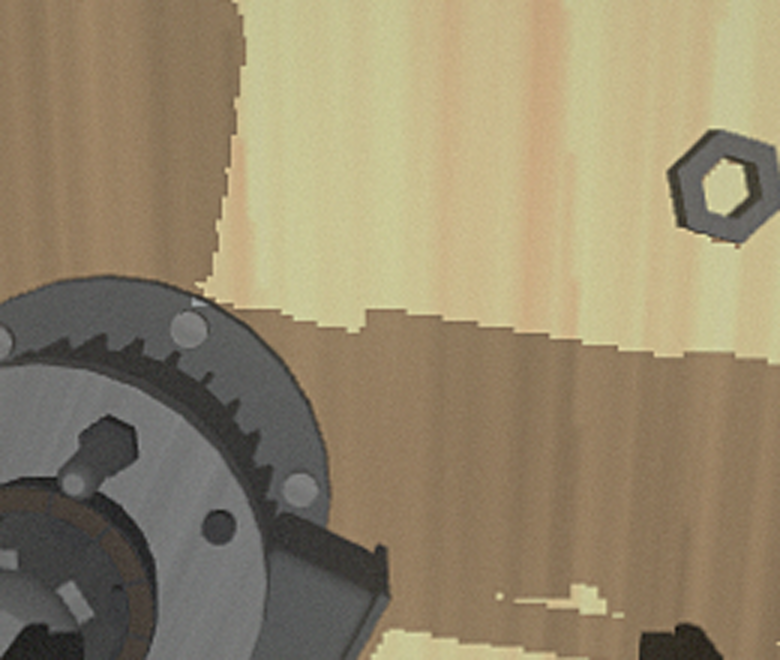

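The call was refused, so the arm has not moved. The rows probably need all six keys.

Request:
step_arm --targets '[{"dx": -0.025, "dy": -0.03, "dz": 0, "rx": 0, "ry": 0, "rz": 0}, {"dx": -0.05, "dy": -0.06, "dz": 0, "rx": 0, "ry": 0, "rz": 0}, {"dx": -0.075, "dy": -0.086, "dz": 0, "rx": 0, "ry": 0, "rz": 0}, {"dx": -0.075, "dy": -0.086, "dz": 0, "rx": 0, "ry": 0, "rz": 0}, {"dx": -0.075, "dy": -0.086, "dz": 0, "rx": 0, "ry": 0, "rz": 0}]'

```text
time: 0.82
position: [0.5393, -0.0748, 0.2412]
tool_rot: [0.707, 0.707, 0.0, -0.0]
ft_force: [1.1, 0.8, -0.7]
grip_width: 0.0868
```

```bash
python3 - <<'E'
from h import *
obs(); c=snap("wrist","w2"); crop(c,160,40,420,260,3,"w2c")
E
```

```text
t 0.82 p [ 0.5393 -0.0748  0.2412] R [[0.0005, 1.0, -0.0002], [1.0, -0.0005, 0.0004], [0.0004, -0.0002, -1.0]] F [ 1.1  0.8 -0.7] M [-0.06  0.01  0.07] w 0.0868
```

View pics/w2c.png

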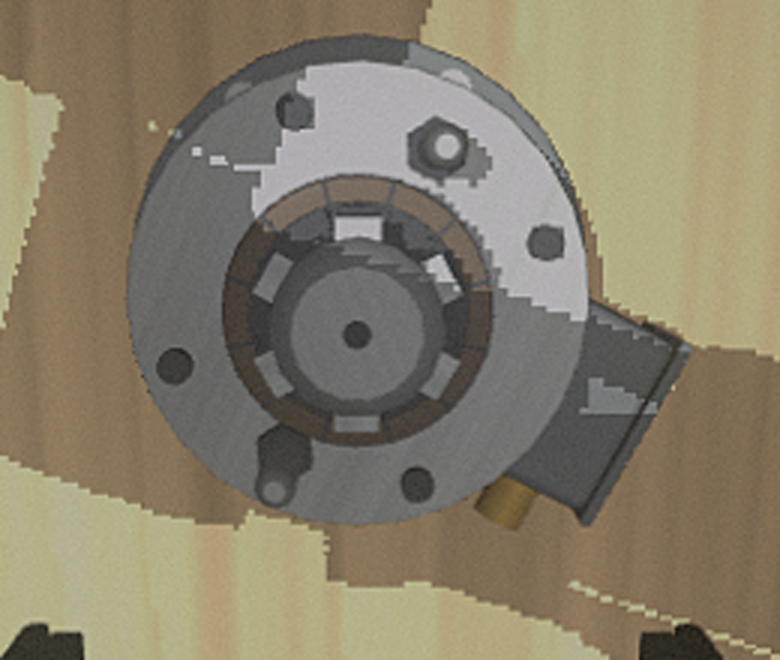

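The whole unit is visible. In the crop, stud A's tip is at (448,147), stud B's at (275,489) and the shaft centre mark at (356,334). The spline tops sit near (357,228) and (357,424), with the others at 60° steps. Now I'll work out positions.

```bash
python3 - <<'E'
from h import *
c=load("pics/w2.npz")
f=lambda x,y:[160+(x+.5)/3-.5,40+(y+.5)/3-.5]
A=plane(c,f(448,147),.133)[0];B=plane(c,f(275,489),.133)[0];S=plane(c,f(356,334),.148)[0]
print(A,B,(A+B)/2,S,np.linalg.norm(A-B),np.degrees(np.arctan2(*(A-B)[1::-1])))
sp=plane(c,[f(*p) for p in [(357,228),(440,270),(437,375),(357,424),(274,378),(272,278)]],.136)
print(sp.mean(0)); v=sp-sp.mean(0); print(np.hypot(v[:,0],v[:,1]),np.degrees(np.arctan2(v[:,1],v[:,0])))
P=cloud(c); 
for n,p,z in [("A",f(448,147),0),("shaft",f(356,310),0),("flange",f(400,530-70),0)]:
    u,v_=np.round(p).astype(int); print(n,np.median(P[v_-1:v_+2,u-1:u+2].reshape(-1,3),0))
Q=P.reshape(-1,3)
for lo,hi in ((.088,.097),(.111,.117),(.146,.151)):
    a=Q[(Q[:,2]>lo)&(Q[:,2]<hi)&(np.hypot(Q[:,0]-.538,Q[:,1]+.029)<(.065 if lo<.1 else .036))]; ce,r=cv2.minEnclosingCircle(cv2.convexHull(np.float32(a[:,:2]*1000))); print(lo,ce,r,np.median(a[:,2]))
# scene / side check of stud tips & separator
s=load("pics/scene0.npz")
I=s["img"]; print(I[258,150:170].tolist()[:3])
E
```

```text
[0.55777441 0.00854649 0.133     ] [ 0.51941812 -0.06712256  0.133     ] [ 0.53859627 -0.02928803  0.133     ] [ 0.53819737 -0.02935943  0.148     ] 0.08483518793402386 63.11975545728117
[ 0.53816776 -0.02940172  0.136     ]
[0.02110145 0.02185406 0.02082011 0.02178451 0.02144109 0.02100059] [  89.39818335   34.001831    -30.95470952  -89.58196299 -148.00498687
  149.90027866]
A [0.55781433 0.00834922 0.13208409]
shaft [ 0.53799501 -0.02445941  0.14743624]
flange [ 0.5495815  -0.07097323  0.090971  ]
0.088 (538.3512573242188, -29.439952850341797) 60.21795654296875 0.09119054855580555
0.111 (538.3878784179688, -29.581417083740234) 32.830684661865234 0.11298268234069431
0.146 (538.7265014648438, -29.380064010620117) 15.905084609985352 0.14714851202535553
[[123, 163, 174], [129, 170, 181], [129, 169, 180]]
```

Unit axis is at (0.5384,-0.0294), the stud line at about 63.2°, and the splines at about 30.8°+60k. On to look at the separator.

Request:
step_arm --targets '[{"dx": -0.05, "dy": -0.011, "dz": 0.01, "rx": 0, "ry": 0, "rz": 0}, {"dx": -0.1, "dy": -0.022, "dz": 0.03, "rx": 0, "ry": 0, "rz": 0}, {"dx": -0.15, "dy": -0.033, "dz": 0.06, "rx": 0, "ry": 0, "rz": 0}, {"dx": -0.19, "dy": -0.043, "dz": 0.08, "rx": 0, "ry": 0, "rz": 0}, {"dx": -0.19, "dy": -0.043, "dz": 0.08, "rx": 0, "ry": 0, "rz": 0}]'

```text
time: 1.5
position: [0.4964, -0.2665, 0.1593]
tool_rot: [0.708, 0.706, -0.0, -0.001]
ft_force: [-0.8, 0.4, -0.4]
grip_width: 0.0872
```

```bash
python3 - <<'E'
from h import *
obs(); c=snap("wrist","w3"); crop(c,160,80,420,300,3,"w3c")
E
```

```text
t 1.5 p [ 0.4964 -0.2665  0.1593] R [[0.0028, 1.0, -0.0017], [1.0, -0.0028, 0.0014], [0.0014, -0.0017, -1.0]] F [-0.8  0.4 -0.4] M [-0.05  0.01 -0.02] w 0.0872
```

View pics/w3c.png

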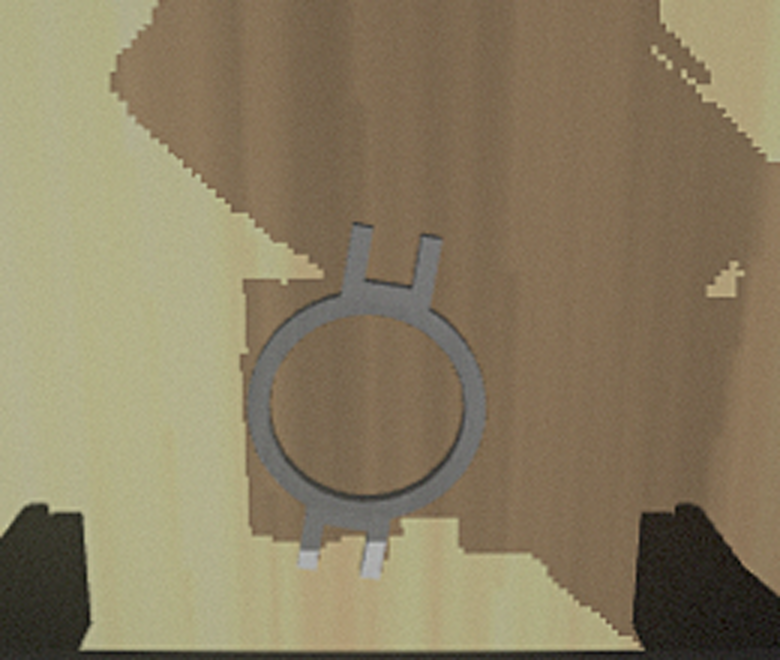

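The separator is clear in the crop: ring centre about (368,403), upper ear tips about (362,226) and (432,238), lower ear tips about (309,567) and (372,577).

```bash
cat >> h.py <<'E'
def ringfit(c,m,z):
    """mask -> metric outer contour and hole on plane z"""
    cs,hi=cv2.findContours(m.astype(np.uint8),cv2.RETR_CCOMP,cv2.CHAIN_APPROX_NONE)
    i=max((i for i in range(len(cs)) if hi[0][i][3]<0),key=lambda i:cv2.contourArea(cs[i]))
    hs=[cs[k] for k in range(len(cs)) if hi[0][k][3]==i]; h=max(hs,key=cv2.contourArea)
    return plane(c,cs[i].reshape(-1,2),z),plane(c,h.reshape(-1,2),z)
E
python3 - <<'E'
from h import *
c=load("pics/w3.npz"); hsv=cv2.cvtColor(c["img"],cv2.COLOR_BGR2HSV)
m=(hsv[...,1]<60); m[:140]=0;m[276:]=0;m[:,:235]=0;m[:,330:]=0
cv2.imwrite("pics/m3.png",m.astype(np.uint8)*255)
O,H=ringfit(c,m,.006)
e=cv2.fitEllipse(np.float32(H[:,:2]*1000)); print("hole",e)
ce=np.array(e[0])/1000
v=O[:,:2]-ce; r=np.hypot(*v.T); a=np.degrees(np.arctan2(v[:,1],v[:,0]))
ring=O[r<.036]; print("ring",cv2.fitEllipse(np.float32(ring[:,:2]*1000)))
# prongs
far=r>.046
for s in (1,-1):
    q=O[far&(s*v[:,1]>0)][:,:2]; k,lab,cc=cv2.kmeans(np.float32(q*1000),2,None,(3,50,.01),5,0); print(s,cc, cc.mean(0))
    globals()["e"+("p" if s>0 else "m")]=cc.mean(0)
d=ep-em; print("ear dir",np.degrees(np.arctan2(d[1],d[0])),"mid",(ep+em)/2,np.linalg.norm(d))
# prong edges side line: PCA of outer contour 2nd way
M=cv2.moments(np.float32(O[:,:2]*1000)); print("centroid",M["m10"]/M["m00"],M["m01"]/M["m00"]); print("minrect",cv2.minAreaRect(np.float32(O[:,:2]*1000)))
P=cloud(c); q=P[m&(P[...,2]<.02)]; print("depth z of sep",np.median(q[:,2])); mm=(hsv[...,1]>80)&(np.hypot(P[...,0]-.49,P[...,1]+.28)<.08);print("table z",np.median(P[mm][:,2]))
# 2-view height: w3 vs scene
E
```

```text
hole ((497.3922119140625, -282.2535095214844), (52.61505889892578, 53.736778259277344), 89.60901641845703)
ring ((497.4605712890625, -282.4773864746094), (64.23931884765625, 68.56745147705078), 171.3199462890625)
1 [[ 496.1986  -233.45645]
 [ 514.6678  -236.7386 ]] [ 505.4332  -235.09753]
-1 [[ 498.74176 -332.1279 ]
 [ 480.1453  -329.00568]] [ 489.44354 -330.56677]
ear dir 80.492065 mid [ 497.43835 -282.83215] 96.79899
centroid 497.42081005556463 -282.9097551363398
minrect ((497.2289123535156, -283.19378662109375), (99.97122955322266, 65.79023742675781), 54.61895751953125)
depth z of sep 0.00503668035118604
table z 0.22044618173995806
```

Request:
step_arm --targets '[{"dx": -0.005, "dy": 0, "dz": 0.03, "rx": 0, "ry": 0, "rz": 4.5}, {"dx": -0.011, "dy": 0.001, "dz": 0.065, "rx": 0, "ry": 0, "rz": 9.3}, {"dx": -0.016, "dy": 0.001, "dz": 0.095, "rx": 0, "ry": 0, "rz": 9.3}, {"dx": -0.016, "dy": 0.001, "dz": 0.118, "rx": 0, "ry": 0, "rz": 9.3}, {"dx": -0.016, "dy": 0.001, "dz": 0.118, "rx": 0, "ry": 0, "rz": 9.3}]'

```text
time: 2.17
position: [0.4979, -0.2786, 0.0412]
tool_rot: [0.762, 0.648, 0.0, -0.002]
ft_force: [0.2, -0.0, -0.1]
grip_width: 0.0873
```

```bash
cat >> h.py <<'E'
def goto(p,ang):
    """print tool-frame shift/turn to world TCP p with tool-y at world angle ang deg, tool down"""
    o=telemetry.get_obs(); R=Ro.from_quat(o["tool_rot"]).as_matrix()
    a=np.radians(ang); y=np.array([np.cos(a),np.sin(a),0]); z=np.array([0,0,-1.]); T=np.c_[np.cross(y,z),y,z]
    print("need d",np.round(R.T@(np.array(p)-o["position"]),4),"rot",np.round(Ro.from_matrix(R.T@T).as_rotvec(degrees=True),2))
E
python3 - <<'E'
from h import *
obs(); goto([.4974,-.2826,.0215],-9.5); c=snap("wrist","w4")
E
```

```text
t 2.17 p [ 0.4979 -0.2786  0.0412] R [[0.1608, 0.987, -0.0031], [0.987, -0.1608, 0.0039], [0.0033, -0.0037, -1.0]] F [ 0.2 -0.  -0.1] M [-0.03  0.01 -0.03] w 0.0873
need d [-0.0041  0.0002  0.0197] rot [-0.21 -0.19  0.25]
```

View pics/w4.png

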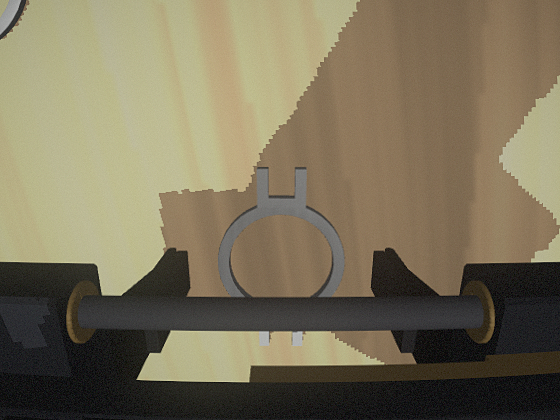

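The ring sits centred between the open jaws, at (281,255). A residual shift is left to make.

Request:
step_arm --targets '[{"dx": -0.002, "dy": 0, "dz": 0.01, "rx": 0, "ry": 0, "rz": 0.2}, {"dx": -0.004, "dy": 0, "dz": 0.0195, "rx": -0.2, "ry": -0.2, "rz": 0.2}, {"dx": -0.004, "dy": 0, "dz": 0.0195, "rx": -0.2, "ry": -0.2, "rz": 0.2}, {"dx": -0.004, "dy": 0, "dz": 0.0195, "rx": -0.2, "ry": -0.2, "rz": 0.2}, {"dx": -0.004, "dy": 0, "dz": 0.0195, "rx": -0.2, "ry": -0.2, "rz": 0.2}]'

```text
time: 2.85
position: [0.4979, -0.2835, 0.023]
tool_rot: [0.763, 0.646, 0.0, 0.001]
ft_force: [-0.4, -0.2, -0.8]
grip_width: 0.0867
```

```bash
python3 - <<'E'
from h import *
obs(); goto([.4974,-.2826,.0215],-9.5)
E
```

```text
t 2.85 p [ 0.4979 -0.2835  0.023 ] R [[0.1646, 0.9864, 0.002], [0.9864, -0.1646, -0.0021], [-0.0017, 0.0023, -1.0]] F [-0.4 -0.2 -0.8] M [ 0.02 -0.01 -0.05] w 0.0867
need d [ 0.0008 -0.0007  0.0015] rot [0.13 0.1  0.03]
```

Request:
step_arm --targets '[{"dx": 0, "dy": -0.0005, "dz": 0.0015, "rx": 0, "ry": 0, "rz": 0}, {"dx": 0, "dy": -0.0005, "dz": 0.0015, "rx": 0, "ry": 0, "rz": 0}, {"dx": 0, "dy": -0.0005, "dz": 0.0015, "rx": 0, "ry": 0, "rz": 0}, {"dx": 0, "dy": -0.0005, "dz": 0.0015, "rx": 0, "ry": 0, "rz": 0}, {"dx": 0, "dy": -0.0005, "dz": 0.0015, "rx": 0, "ry": 0, "rz": 0}]' --gripper 0.7 --force 15

```text
time: 3.48
position: [0.4974, -0.2834, 0.0215]
tool_rot: [0.763, 0.646, 0.0, 0.001]
ft_force: [-0.5, 0.7, 0.1]
grip_width: 0.0655
```

```bash
python3 - <<'E'
from h import *
obs()
E
```

```text
t 3.48 p [ 0.4974 -0.2834  0.0215] R [[0.1645, 0.9864, 0.0019], [0.9864, -0.1645, -0.0021], [-0.0017, 0.0023, -1.0]] F [-0.5  0.7  0.1] M [-0.03  0.01 -0.07] w 0.0655
```

Gripped at 65.5 mm. Lifting and starting toward the unit.

Request:
step_arm --targets '[{"dx": 0, "dy": 0, "dz": -0.03, "rx": 0, "ry": 0, "rz": 0}, {"dx": 0, "dy": 0, "dz": -0.08, "rx": 0, "ry": 0, "rz": 4}, {"dx": 0.03, "dy": 0, "dz": -0.13, "rx": 0, "ry": 0, "rz": 9}, {"dx": 0.08, "dy": 0, "dz": -0.165, "rx": 0, "ry": 0, "rz": 14}, {"dx": 0.13, "dy": 0, "dz": -0.18, "rx": 0, "ry": 0, "rz": 17}]'

```text
time: 4.1
position: [0.5195, -0.1542, 0.2037]
tool_rot: [0.851, 0.525, 0.001, 0.003]
ft_force: [0.7, -0.9, -0.2]
grip_width: 0.065
```

```bash
python3 - <<'E'
from h import *
obs(); goto([.538,-.0301,.195],-26.8); c=snap("wrist","w5")
E
```

```text
t 4.1 p [ 0.5195 -0.1542  0.2037] R [[0.4486, 0.8937, 0.0059], [0.8938, -0.4485, -0.004], [-0.0009, 0.0071, -1.0]] F [ 0.7 -0.9 -0.2] M [-0.03  0.02 -0.03] w 0.065
need d [ 0.1192 -0.0391  0.0083] rot [0.4  0.05 0.15]
```

View pics/w5.png

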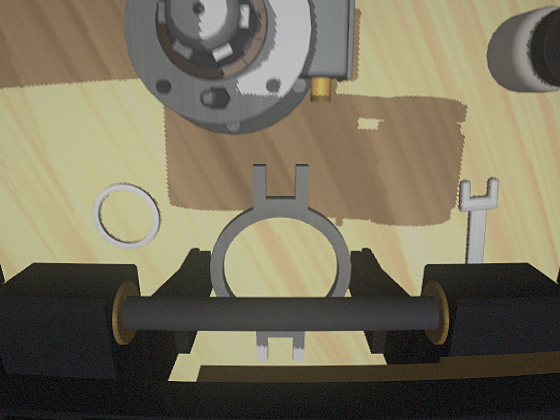

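The separator is held square, with its upper prongs at columns 259 and 302 and mid about 280. Moving over the hub.

Request:
step_arm --targets '[{"dx": 0.035, "dy": -0.012, "dz": 0, "rx": 0.4, "ry": 0, "rz": 0}, {"dx": 0.08, "dy": -0.026, "dz": 0, "rx": 0.4, "ry": 0, "rz": 0}, {"dx": 0.11, "dy": -0.036, "dz": 0.005, "rx": 0.4, "ry": 0, "rz": 0}, {"dx": 0.119, "dy": -0.039, "dz": 0.008, "rx": 0.4, "ry": 0, "rz": 0.1}, {"dx": 0.119, "dy": -0.039, "dz": 0.008, "rx": 0.4, "ry": 0, "rz": 0.1}]'

```text
time: 4.78
position: [0.5372, -0.0237, 0.1963]
tool_rot: [0.851, 0.526, 0.0, -0.002]
ft_force: [0.2, -0.5, -0.9]
grip_width: 0.0654
```

```bash
python3 - <<'E'
from h import *
obs(); goto([.538,-.0301,.165],-26.8); c=snap("wrist","w6"); snap("side","s6"); snap("scene","c6")
E
```

```text
t 4.78 p [ 0.5372 -0.0237  0.1963] R [[0.4469, 0.8946, -0.0018], [0.8946, -0.4469, 0.0042], [0.0029, -0.0035, -1.0]] F [ 0.2 -0.5 -0.9] M [ 0.    0.03 -0.01] w 0.0654
need d [-0.0055  0.0036  0.0312] rot [-0.2  -0.17  0.26]
```

View pics/w6.png

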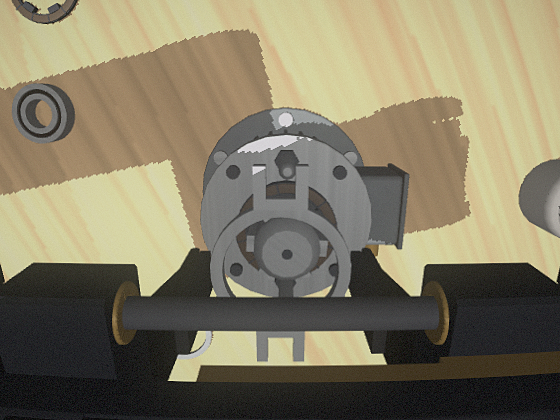

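Request:
step_arm --targets '[{"dx": -0.003, "dy": 0.002, "dz": 0.003, "rx": -0.2, "ry": -0.2, "rz": 0.2}, {"dx": -0.0055, "dy": 0.0036, "dz": 0.006, "rx": -0.2, "ry": -0.2, "rz": 0.2}, {"dx": -0.0055, "dy": 0.0036, "dz": 0.006, "rx": -0.2, "ry": -0.2, "rz": 0.2}, {"dx": -0.0055, "dy": 0.0036, "dz": 0.006, "rx": -0.2, "ry": -0.2, "rz": 0.2}, {"dx": -0.0055, "dy": 0.0036, "dz": 0.006, "rx": -0.2, "ry": -0.2, "rz": 0.2}]'

```text
time: 5.55
position: [0.5384, -0.0314, 0.1908]
tool_rot: [0.852, 0.523, 0.0, 0.001]
ft_force: [-0.9, -0.4, -0.5]
grip_width: 0.0655
```

```bash
python3 - <<'E'
from h import *
obs(); goto([.538,-.0301,.165],-26.8); c=snap("wrist","w7"); crop(c,180,90,390,300,3,"w7c")
E
```

```text
t 5.55 p [ 0.5384 -0.0314  0.1908] R [[0.4521, 0.892, 0.001], [0.892, -0.4521, -0.0008], [-0.0002, 0.0012, -1.0]] F [-0.9 -0.4 -0.5] M [0.01 0.03 0.01] w 0.0655
need d [ 0.001  -0.001   0.0258] rot [ 0.07  0.01 -0.08]
```

View pics/w7c.png

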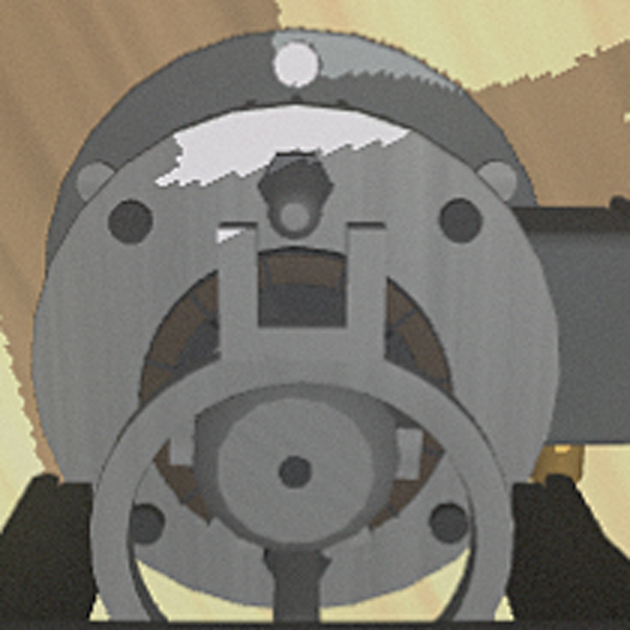

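In the crop, stud A's tip is at (297,213), the shaft mark at (294,471), the slot's inner edges at columns 257 and 347, and the slot bottom at row 326. Comparing these metrically.

```bash
python3 - <<'E'
from h import *
c=load("pics/w7.npz"); f=lambda x,y:[180+(x+.5)/3-.5,90+(y+.5)/3-.5]
A=plane(c,f(297,213),.133)[0];S=plane(c,f(294,471),.148)[0]
zt=.1753
sb=plane(c,f(302,326),zt)[0]; st=plane(c,f(302.5,226),zt)[0]
o=telemetry.get_obs();R=Ro.from_quat(o["tool_rot"]).as_matrix()
T=lambda X:np.round((X-o["position"])@R*1000,2)
print("A",A,T(A),"S",S,T(S)); print("slot bottom",T(sb),"slot mouth",T(st), "zdepth")
P=cloud(c); print("plate z depth",np.median(P[int(90+345/3)-1:int(90+345/3)+2,275:285].reshape(-1,3),0),np.median(P[230:232,216:220,2]))
E
```

```text
A [0.55843346 0.00917513 0.133     ] [45.26 -0.63 57.78] S [ 0.5383991 -0.0291448  0.148    ] [ 2.02 -1.15 42.79]
slot bottom [35.85  0.24 15.48] slot mouth [50.44  0.31 15.48] zdepth
plate z depth [ 0.55306637 -0.00229413  0.17434899] 0.09115071857022039
```

Request:
step_arm --targets '[{"dx": 0.0015, "dy": -0.0011, "dz": 0.005, "rx": 0, "ry": 0, "rz": 0.2}, {"dx": 0.0015, "dy": -0.0011, "dz": 0.015, "rx": 0, "ry": 0, "rz": 0.2}, {"dx": 0.0015, "dy": -0.0011, "dz": 0.025, "rx": 0, "ry": 0, "rz": 0.2}, {"dx": 0.0015, "dy": -0.0011, "dz": 0.03, "rx": 0, "ry": 0, "rz": 0.2}, {"dx": 0.0015, "dy": -0.0011, "dz": 0.03, "rx": 0, "ry": 0, "rz": 0.2}]'

```text
time: 6.22
position: [0.5378, -0.0295, 0.1601]
tool_rot: [0.853, 0.522, -0.0, 0.0]
ft_force: [0.7, 0.4, -0.4]
grip_width: 0.0653
```

```bash
python3 - <<'E'
from h import *
obs(); goto([.5382,-.0297,.1355],-26.8); c=snap("wrist","w8"); crop(c,180,90,390,300,3,"w8c")
E
```

```text
t 6.22 p [ 0.5378 -0.0295  0.1601] R [[0.4553, 0.8903, -0.0003], [0.8903, -0.4553, -0.0004], [-0.0005, -0.0001, -1.0]] F [ 0.7  0.4 -0.4] M [-0.    0.05  0.05] w 0.0653
need d [0.     0.0004 0.0246] rot [-0.01  0.03 -0.28]
```

View pics/w8c.png

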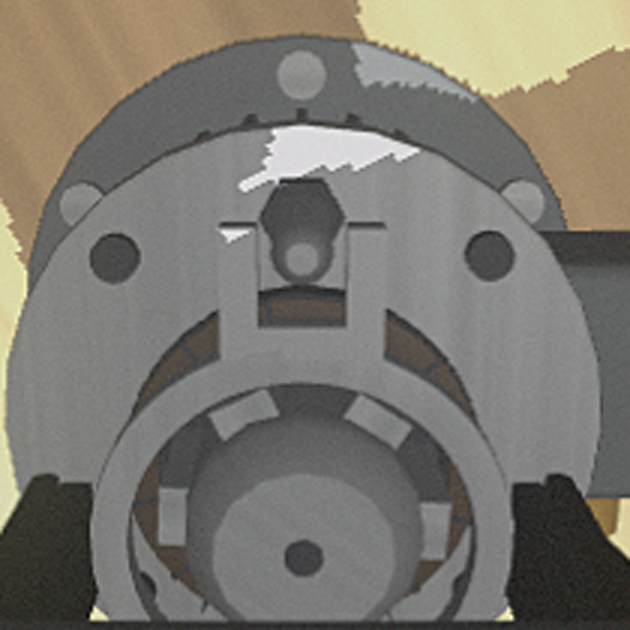

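Stud tip and slot mid both sit at column 302, with the shaft at 303, so it's aligned. Descending.

Request:
step_arm --targets '[{"dx": 0, "dy": 0.0003, "dz": 0.005, "rx": 0, "ry": 0, "rz": -0.2}, {"dx": 0, "dy": 0.0003, "dz": 0.01, "rx": 0, "ry": 0, "rz": -0.2}, {"dx": 0, "dy": 0.0003, "dz": 0.015, "rx": 0, "ry": 0, "rz": -0.2}, {"dx": 0, "dy": 0.0003, "dz": 0.02, "rx": 0, "ry": 0, "rz": -0.2}, {"dx": 0, "dy": 0.0003, "dz": 0.02, "rx": 0, "ry": 0, "rz": -0.2}]'

```text
time: 6.9
position: [0.538, -0.0297, 0.1399]
tool_rot: [0.852, 0.523, -0.0, -0.0]
ft_force: [-0.2, 0.1, -0.2]
grip_width: 0.0655
```

```bash
python3 - <<'E'
from h import *
obs(); goto([.5382,-.0297,.1355],-26.8)
E
```

```text
t 6.9 p [ 0.538  -0.0297  0.1399] R [[0.4522, 0.8919, -0.0006], [0.8919, -0.4522, -0.0003], [-0.0006, -0.0004, -1.0]] F [-0.2  0.1 -0.2] M [-0.02  0.07  0.01] w 0.0655
need d [0.     0.0002 0.0044] rot [-0.02  0.03 -0.08]
```

Request:
step_arm --targets '[{"dx": 0, "dy": 0.0002, "dz": 0.002, "rx": 0, "ry": 0, "rz": 0}, {"dx": 0, "dy": 0.0002, "dz": 0.003, "rx": 0, "ry": 0, "rz": 0}, {"dx": 0, "dy": 0.0002, "dz": 0.004, "rx": 0, "ry": 0, "rz": 0}, {"dx": 0, "dy": 0.0002, "dz": 0.0045, "rx": 0, "ry": 0, "rz": 0}, {"dx": 0, "dy": 0.0002, "dz": 0.0045, "rx": 0, "ry": 0, "rz": 0}]'

```text
time: 7.52
position: [0.5383, -0.0298, 0.1356]
tool_rot: [0.852, 0.523, -0.0, 0.0]
ft_force: [-0.0, 0.3, -0.3]
grip_width: 0.0656
```

```bash
python3 - <<'E'
from h import *
obs()
E
```

```text
t 7.53 p [ 0.5383 -0.0298  0.1356] R [[0.4522, 0.8919, -0.0004], [0.8919, -0.4522, -0.0004], [-0.0006, -0.0002, -1.0]] F [-0.   0.3 -0.3] M [-0.02  0.14 -0.03] w 0.0656
```

Request:
step_arm --targets '[{"dx": 0, "dy": 0, "dz": 0.0005, "rx": 0, "ry": 0, "rz": 0}, {"dx": 0, "dy": 0, "dz": 0.0008, "rx": 0, "ry": 0, "rz": 0}, {"dx": 0, "dy": 0, "dz": 0.0008, "rx": 0, "ry": 0, "rz": 0}, {"dx": 0, "dy": 0, "dz": 0.001, "rx": 0, "ry": 0, "rz": 0}, {"dx": 0, "dy": 0, "dz": 0.001, "rx": 0, "ry": 0, "rz": 0}]'

```text
time: 8.15
position: [0.5383, -0.0298, 0.1354]
tool_rot: [0.852, 0.523, -0.0, 0.0]
ft_force: [-2.0, 0.5, 8.2]
grip_width: 0.0657
```

```bash
python3 - <<'E'
from h import *
obs()
E
```

```text
t 8.15 p [ 0.5383 -0.0298  0.1354] R [[0.452, 0.892, 0.0], [0.892, -0.452, -0.0006], [-0.0005, 0.0003, -1.0]] F [-2.   0.5  8.2] M [-0.01  0.32  0.02] w 0.0657
```

Contact at the expected height with 8 N, so the separator is seated. Unload, open and lift a little.

Request:
step_arm --targets '[{"dx": 0, "dy": 0, "dz": 0, "rx": 0, "ry": 0, "rz": 0}, {"dx": 0, "dy": 0, "dz": 0, "rx": 0, "ry": 0, "rz": 0}, {"dx": 0, "dy": 0, "dz": 0, "rx": 0, "ry": 0, "rz": 0}, {"dx": 0, "dy": 0, "dz": -0.002, "rx": 0, "ry": 0, "rz": 0}, {"dx": 0, "dy": 0, "dz": -0.01, "rx": 0, "ry": 0, "rz": 0}]' --gripper 1.0

```text
time: 8.78
position: [0.5379, -0.0297, 0.1453]
tool_rot: [0.852, 0.523, -0.001, -0.0]
ft_force: [0.9, 0.4, -0.8]
grip_width: 0.0863
```

Request:
step_arm --targets '[{"dx": 0, "dy": 0, "dz": -0.03, "rx": 0, "ry": 0, "rz": -6}, {"dx": 0, "dy": 0, "dz": -0.06, "rx": 0, "ry": 0, "rz": -13}, {"dx": -0.02, "dy": -0.01, "dz": -0.09, "rx": 0, "ry": 0, "rz": -20}, {"dx": -0.035, "dy": -0.02, "dz": -0.1, "rx": 0, "ry": 0, "rz": -27}, {"dx": -0.035, "dy": -0.02, "dz": -0.1, "rx": 0, "ry": 0, "rz": -27}]'

```text
time: 9.4
position: [0.5042, -0.0522, 0.2467]
tool_rot: [0.707, 0.707, 0.0, 0.001]
ft_force: [-0.0, -0.6, -0.4]
grip_width: 0.0868
```

```bash
python3 - <<'E'
from h import *
obs(); c=snap("wrist","w9"); crop(c,160,40,420,260,3,"w9c")
E
```

```text
t 9.4 p [ 0.5042 -0.0522  0.2467] R [[0.0006, 1.0, 0.001], [1.0, -0.0006, -0.0009], [-0.0009, 0.001, -1.0]] F [-0.  -0.6 -0.4] M [-0.03  0.02 -0.  ] w 0.0868
```

View pics/w9c.png

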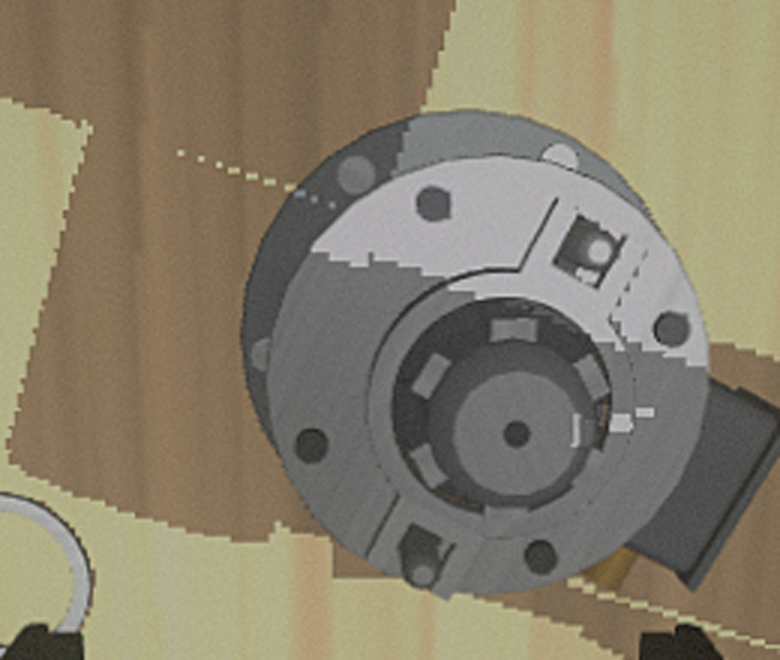

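The separator straddles both studs. I'll check its level and refine the spline angle.

```bash
python3 - <<'E'
from h import *
c=load("pics/w9.npz"); P=cloud(c).reshape(-1,3); ce=np.array([.5384,-.0294])
r=np.hypot(*(P[:,:2]-ce).T); q=P[(r>.0275)&(r<.032)&(P[:,2]>.105)&(P[:,2]<.13)]
A=np.c_[q[:,:2]-ce,np.ones(len(q))]; s=np.linalg.lstsq(A,q[:,2],rcond=None)[0]; print(len(q),s,"res",np.std(q[:,2]-A@s))
q=P[(r>.045)&(r<.058)&(P[:,2]>.085)&(P[:,2]<.099)]; A=np.c_[q[:,:2]-ce,np.ones(len(q))]; print("flange",np.linalg.lstsq(A,q[:,2],rcond=None)[0])
f=lambda x,y:[160+(x+.5)/3-.5,40+(y+.5)/3-.5]
S=plane(c,f(517,433),.148)[0];print(S)
sp=plane(c,[f(*p) for p in [(513,329),(593,375),(430,467),(430,375)]],.136)-np.array([.5384,-.0293,.136])
print(np.hypot(sp[:,0],sp[:,1]),np.degrees(np.arctan2(sp[:,1],sp[:,0])))
c=load("pics/w8.npz");f=lambda x,y:[180+(x+.5)/3-.5,90+(y+.5)/3-.5]
S=plane(c,f(303,558),.148)[0];print(S)
sp=plane(c,[f(*p) for p in [(245,415),(379,421),(436,531),(172,517)]],.136)-[.5384,-.0293,.136]
print(np.hypot(sp[:,0],sp[:,1]),np.degrees(np.arctan2(sp[:,1],sp[:,0])))
E
```

```text
1506 [0.00065924 0.00189589 0.11910601] res 0.0008541223657673377
flange [-5.46310115e-06 -1.43870208e-03  9.14767627e-02]
[ 0.53833461 -0.02923503  0.148     ]
[0.02114919 0.02136107 0.02115244 0.02142475] [  90.34830868   30.3350762  -149.40187954  149.9969339 ]
[ 0.53843962 -0.02921103  0.148     ]
[0.02077645 0.02132344 0.02151684 0.02108625] [ 88.71339904  29.07113647 -30.23509076 149.40124041]
```

The separator is level at 0.119 (with the usual −0.9 mm depth bias) and the splines are at about 30.0°+60k. On to the friction disc.

Request:
step_arm --targets '[{"dx": 0.04, "dy": -0.01, "dz": 0, "rx": 0, "ry": 0, "rz": 0}, {"dx": 0.1, "dy": -0.025, "dz": 0, "rx": 0, "ry": 0, "rz": 0}, {"dx": 0.16, "dy": -0.04, "dz": 0.02, "rx": 0, "ry": 0, "rz": 0}, {"dx": 0.22, "dy": -0.055, "dz": 0.05, "rx": 0, "ry": 0, "rz": 0}, {"dx": 0.26, "dy": -0.067, "dz": 0.07, "rx": 0, "ry": 0, "rz": 0}]'

```text
time: 10.07
position: [0.4375, 0.2105, 0.1745]
tool_rot: [0.708, 0.706, 0.0, 0.0]
ft_force: [0.2, 0.4, -1.0]
grip_width: 0.0872
```

Request:
step_arm --targets '[{"dx": 0.015, "dy": 0, "dz": 0.01, "rx": 0, "ry": 0, "rz": 0}, {"dx": 0.03, "dy": 0, "dz": 0.015, "rx": 0, "ry": 0, "rz": 0}, {"dx": 0.03, "dy": 0, "dz": 0.015, "rx": 0, "ry": 0, "rz": 0}, {"dx": 0.03, "dy": 0, "dz": 0.015, "rx": 0, "ry": 0, "rz": 0}, {"dx": 0.03, "dy": 0, "dz": 0.015, "rx": 0, "ry": 0, "rz": 0}]'

```text
time: 10.7
position: [0.4382, 0.2397, 0.1601]
tool_rot: [0.709, 0.706, 0.001, 0.0]
ft_force: [-0.5, 0.6, -0.4]
grip_width: 0.0872
```

```bash
python3 - <<'E'
from h import *
obs(); c=snap("wrist","w10"); crop(c,160,80,420,300,3,"w10c")
E
```

```text
t 10.7 p [0.4382 0.2397 0.1601] R [[0.0041, 1.0, 0.0015], [1.0, -0.0041, 0.0001], [0.0001, 0.0015, -1.0]] F [-0.5  0.6 -0.4] M [0.02 0.03 0.  ] w 0.0872
```

View pics/w10c.png

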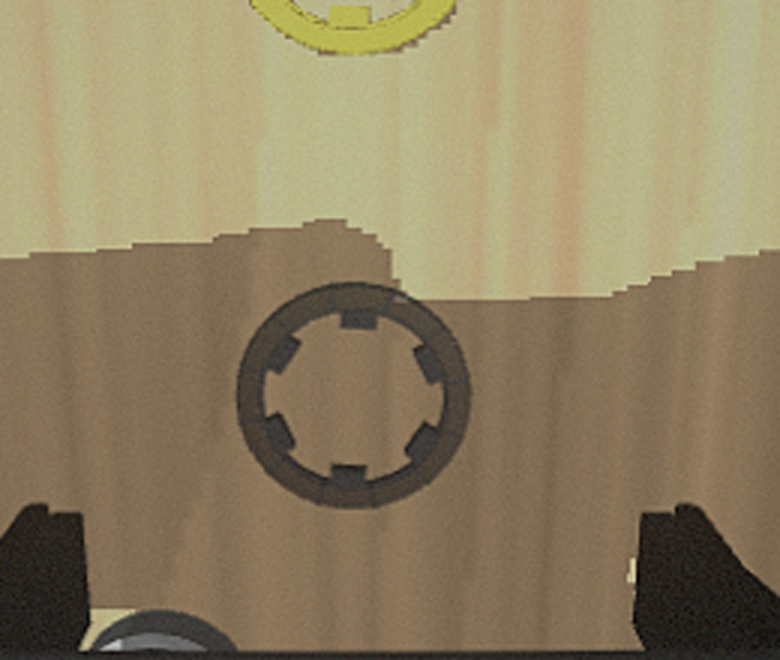

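The dark disc has its centre at about (354,395) in the crop, with teeth at (359,319), (428,364), (421,441), (349,474), (279,432) and (285,355). The yellow look-alike is above it. Measuring the disc.

```bash
python3 - <<'E'
from h import *
c=load("pics/w10.npz"); g=c["img"].max(2); m=(g<90); m[:165]=0; m[255:]=0; m[:,:230]=0; m[:,325:]=0
m=cv2.morphologyEx(m.astype(np.uint8),cv2.MORPH_CLOSE,np.ones((3,3)))
cv2.imwrite("pics/m10.png",m*255)
O,H=ringfit(c,m,.006); e=cv2.fitEllipse(np.float32(O[:,:2]*1000)); print("outer",e)
f=lambda x,y:[160+(x+.5)/3-.5,80+(y+.5)/3-.5]
t=plane(c,[f(*p) for p in [(359,319),(428,364),(421,441),(349,474),(279,432),(285,355)]],.006)[:,:2]
ce=t.mean(0); v=t-ce; a=np.degrees(np.arctan2(v[:,1],v[:,0])); print(ce,np.hypot(*v.T),a,(a%60))
# tooth phase from hole contour harmonic
ce=np.array(e[0])/1000; v=H[:,:2]-ce; r=np.hypot(*v.T); th=np.arctan2(v[:,1],v[:,0]); 
o=np.argsort(th); th=th[o]; r=r[o]; w=np.gradient(th)
G=np.linspace(-np.pi,np.pi,720,endpoint=False); rr=np.interp(G,th,r,period=2*np.pi)
print("hole r",r.min(),r.max(),"tooth phase",np.degrees(np.angle(np.sum((rr.mean()-rr)*np.exp(6j*G))))/6)
P=cloud(c); print("z",np.median(P[m>0][:,2]))
s=load("pics/scene0.npz"); print(plane(s,[339.5,185],.006))
o=obs(); goto([ce[0],ce[1],.06],0)
E
```

```text
outer ((436.1580505371094, 226.07334899902344), (63.67475509643555, 64.06348419189453), 8.52181625366211)
[0.43629834 0.22605126] [0.02236241 0.02249976 0.02245415 0.02223353 0.02283584 0.02226483] [  85.86721285   25.46711095  -33.80625405  -93.59463621 -154.92703506
  146.21444489] [25.86721285 25.46711095 26.19374595 26.40536379 25.07296494 26.21444489]
hole r 0.019671931428199802 0.025608442576236224 tooth phase 25.717372902208428
z 0.005031483773122403
[[0.44033114 0.22464706 0.006     ]]
t 10.75 p [0.4381 0.2398 0.16  ] R [[0.0039, 1.0, 0.0014], [1.0, -0.0039, 0.0001], [0.0001, 0.0014, -1.0]] F [ 0.3 -0.4 -0.5] M [ 0.   -0.02 -0.01] w 0.0868
need d [-0.0137 -0.002   0.1   ] rot [ 0.08 -0.01 -0.23]
```

View pics/m10.png

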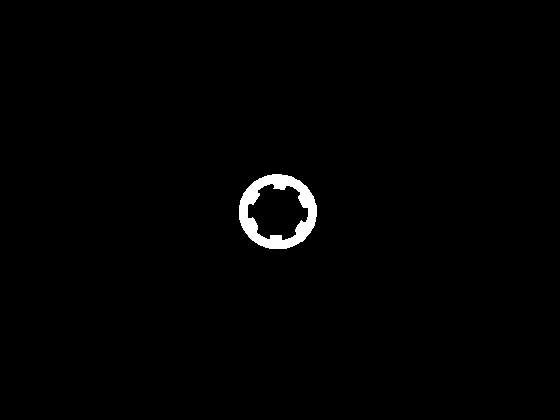

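The mask is clean: centre (0.4362,0.2261), tooth phase 25.8°. Descending.

Request:
step_arm --targets '[{"dx": -0.005, "dy": -0.001, "dz": 0.03, "rx": 0, "ry": 0, "rz": -0.2}, {"dx": -0.01, "dy": -0.002, "dz": 0.07, "rx": 0, "ry": 0, "rz": -0.2}, {"dx": -0.0137, "dy": -0.002, "dz": 0.1, "rx": 0, "ry": 0, "rz": -0.2}, {"dx": -0.0137, "dy": -0.002, "dz": 0.118, "rx": 0, "ry": 0, "rz": -0.2}, {"dx": -0.0137, "dy": -0.002, "dz": 0.118, "rx": 0, "ry": 0, "rz": -0.2}]'

```text
time: 11.38
position: [0.4358, 0.2254, 0.0412]
tool_rot: [0.708, 0.707, -0.001, -0.0]
ft_force: [1.3, 0.1, -0.5]
grip_width: 0.087
```

```bash
python3 - <<'E'
from h import *
obs(); goto([.4362,.2261,.0215],0)
E
```

```text
t 11.38 p [0.4358 0.2254 0.0412] R [[0.0016, 1.0, -0.001], [1.0, -0.0016, -0.0005], [-0.0005, -0.001, -1.0]] F [ 1.3  0.1 -0.5] M [ 0.03 -0.08 -0.07] w 0.087
need d [0.0008 0.0004 0.0197] rot [-0.06  0.03 -0.09]
```

Request:
step_arm --targets '[{"dx": 0.0008, "dy": 0.0004, "dz": 0.008, "rx": 0, "ry": 0, "rz": -0.1}, {"dx": 0.0008, "dy": 0.0004, "dz": 0.015, "rx": 0, "ry": 0, "rz": -0.1}, {"dx": 0.0008, "dy": 0.0004, "dz": 0.0195, "rx": 0, "ry": 0, "rz": -0.1}, {"dx": 0.0008, "dy": 0.0004, "dz": 0.0195, "rx": 0, "ry": 0, "rz": -0.1}, {"dx": 0.0008, "dy": 0.0004, "dz": 0.0195, "rx": 0, "ry": 0, "rz": -0.1}]'

```text
time: 12.0
position: [0.4362, 0.2262, 0.0218]
tool_rot: [0.707, 0.707, -0.0, -0.0]
ft_force: [0.6, 0.6, -0.3]
grip_width: 0.0876
```

```bash
python3 - <<'E'
from h import *
obs(); goto([.4362,.2261,.0215],0)
E
```

```text
t 12.0 p [0.4362 0.2262 0.0218] R [[-0.0003, 1.0, -0.0007], [1.0, 0.0003, -0.0005], [-0.0005, -0.0007, -1.0]] F [ 0.6  0.6 -0.3] M [ 0.01 -0.   -0.02] w 0.0876
need d [-0.0001 -0.      0.0003] rot [-0.04  0.03  0.02]
```

Request:
step_arm --targets '[{"dx": 0, "dy": 0, "dz": 0.0003, "rx": 0, "ry": 0, "rz": 0}, {"dx": 0, "dy": 0, "dz": 0.0003, "rx": 0, "ry": 0, "rz": 0}, {"dx": 0, "dy": 0, "dz": 0.0003, "rx": 0, "ry": 0, "rz": 0}, {"dx": 0, "dy": 0, "dz": 0.0003, "rx": 0, "ry": 0, "rz": 0}, {"dx": 0, "dy": 0, "dz": 0.0003, "rx": 0, "ry": 0, "rz": 0}]' --gripper 0.7 --force 18

```text
time: 12.62
position: [0.4363, 0.2262, 0.0216]
tool_rot: [0.707, 0.707, -0.0, -0.0]
ft_force: [-0.3, 0.1, 0.5]
grip_width: 0.0653
```

Request:
step_arm --targets '[{"dx": 0, "dy": 0, "dz": -0.03, "rx": 0, "ry": 0, "rz": 0}, {"dx": 0, "dy": 0, "dz": -0.08, "rx": 0, "ry": 0, "rz": 4}, {"dx": -0.02, "dy": 0.01, "dz": -0.13, "rx": 0, "ry": 0, "rz": 10}, {"dx": -0.06, "dy": 0.03, "dz": -0.165, "rx": 0, "ry": 0, "rz": 18}, {"dx": -0.11, "dy": 0.055, "dz": -0.18, "rx": 0, "ry": 0, "rz": 26}]'

```text
time: 13.25
position: [0.4924, 0.116, 0.204]
tool_rot: [0.849, 0.529, 0.001, 0.001]
ft_force: [0.5, 0.9, -1.7]
grip_width: 0.0656
```

```bash
python3 - <<'E'
from h import *
obs(); goto([.5384,-.0293,.195],-25.7); c=snap("wrist","w11"); crop(c,160,80,420,300,3,"w11c")
E
```

```text
t 13.25 p [0.4924 0.116  0.204 ] R [[0.4402, 0.8979, 0.0034], [0.8979, -0.4402, -0.0001], [0.0014, 0.0031, -1.0]] F [ 0.5  0.9 -1.7] M [-0.01  0.03 -0.  ] w 0.0656
need d [-0.1102  0.1053  0.0092] rot [ 0.18 -0.08 -0.42]
```

View pics/w11.png

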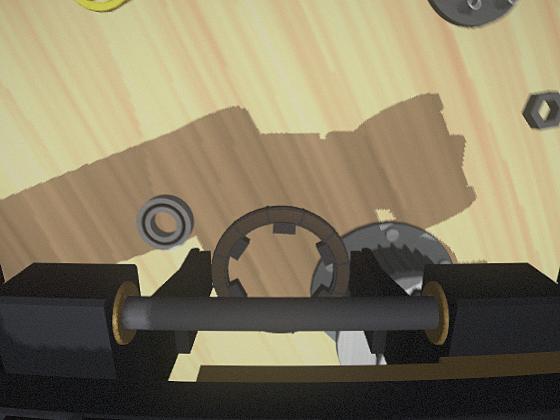

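The disc is held (top tooth at (285,227)). Moving over the hub.

Request:
step_arm --targets '[{"dx": -0.03, "dy": 0.028, "dz": 0, "rx": 0.2, "ry": 0, "rz": -0.4}, {"dx": -0.065, "dy": 0.062, "dz": 0, "rx": 0.2, "ry": 0, "rz": -0.4}, {"dx": -0.095, "dy": 0.09, "dz": 0.003, "rx": 0.2, "ry": 0, "rz": -0.4}, {"dx": -0.108, "dy": 0.103, "dz": 0.008, "rx": 0.2, "ry": 0, "rz": -0.4}, {"dx": -0.11, "dy": 0.105, "dz": 0.01, "rx": 0.2, "ry": 0, "rz": -0.4}]'

```text
time: 13.92
position: [0.5425, -0.0359, 0.1957]
tool_rot: [0.849, 0.528, 0.002, 0.003]
ft_force: [0.8, 0.5, -0.6]
grip_width: 0.0655
```

```bash
python3 - <<'E'
from h import *
obs(); goto([.5384,-.0293,.19],-25.7)
E
```

```text
t 13.93 p [ 0.5425 -0.0359  0.1957] R [[0.442, 0.897, 0.0066], [0.897, -0.442, -0.0024], [0.0007, 0.007, -1.0]] F [ 0.8  0.5 -0.6] M [-0.03  0.09  0.01] w 0.0655
need d [ 0.0041 -0.0067  0.0057] rot [ 0.4  -0.04 -0.53]
```

Request:
step_arm --targets '[{"dx": 0.002, "dy": -0.003, "dz": 0.003, "rx": 0.3, "ry": 0, "rz": -0.3}, {"dx": 0.004, "dy": -0.0065, "dz": 0.0055, "rx": 0.4, "ry": 0, "rz": -0.5}, {"dx": 0.004, "dy": -0.0065, "dz": 0.0055, "rx": 0.4, "ry": 0, "rz": -0.5}, {"dx": 0.004, "dy": -0.0065, "dz": 0.0055, "rx": 0.4, "ry": 0, "rz": -0.5}, {"dx": 0.004, "dy": -0.0065, "dz": 0.0055, "rx": 0.4, "ry": 0, "rz": -0.5}]'

```text
time: 14.55
position: [0.5387, -0.0293, 0.1904]
tool_rot: [0.847, 0.532, 0.001, 0.0]
ft_force: [0.1, 0.0, 0.1]
grip_width: 0.0654
```

```bash
python3 - <<'E'
from h import *
obs(); goto([.5384,-.0293,.19],-25.7); c=snap("wrist","w12"); crop(c,180,90,390,300,3,"w12c")
E
```

```text
t 14.55 p [ 0.5387 -0.0293  0.1904] R [[0.4338, 0.901, 0.0009], [0.901, -0.4338, 0.0005], [0.0008, 0.0006, -1.0]] F [0.1 0.  0.1] M [-0.02 -0.01 -0.02] w 0.0654
need d [-0.0001 -0.0002  0.0004] rot [ 0.03 -0.05 -0.01]
```

View pics/w12c.png

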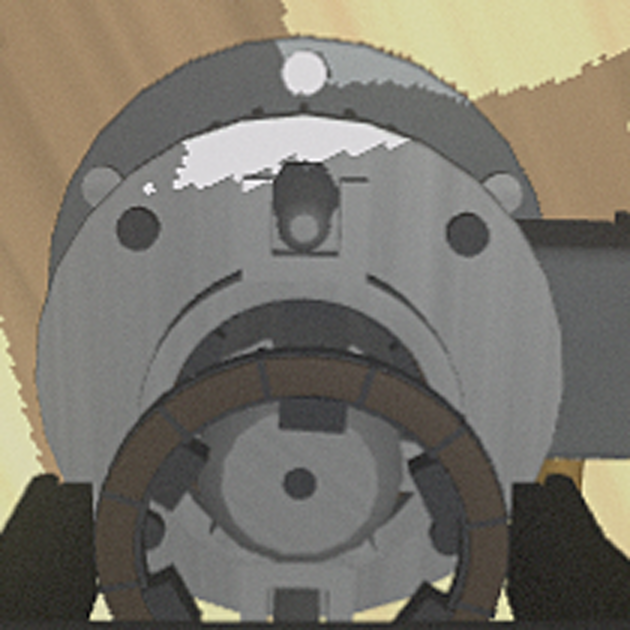

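In the crop, the shaft mark is at (299,484) and stud A at (303,228). The held disc's teeth are at about (313,413), (178,474), (440,487), (172,597) and (427,606).

```bash
python3 - <<'E'
from h import *
from scipy.optimize import least_squares
c=load("pics/w12.npz"); f=lambda x,y:[180+(x+.5)/3-.5,90+(y+.5)/3-.5]
o=telemetry.get_obs();R=Ro.from_quat(o["tool_rot"]).as_matrix()
T=lambda X:(X-o["position"])@R*1000
zt=o["position"][2]-.0155
S=plane(c,f(299,484),.148)[0];A=plane(c,f(303,228),.133)[0]; print("S",S,T(S).round(2),"A",A,T(A).round(2))
t=T(plane(c,[f(*p) for p in [(313,413),(178,474),(440,487),(172,597),(427,606)]],zt))[:,:2]
k=np.array([0,-1,1,-2,2])
res=lambda p:np.r_[t[:,0]-p[0]-p[2]*np.cos(np.radians(p[3]+60*k)),t[:,1]-p[1]-p[2]*np.sin(np.radians(p[3]+60*k))]
s=least_squares(res,[0,0,22,0]); print("teeth fit tool frame cx,cy,r,phase",s.x,np.abs(s.fun).max())
# world tooth phase: tool x dir angle
ax=np.degrees(np.arctan2(R[1,0],R[0,0])); print("world tooth phase",(ax-s.x[3])%60)
rim=T(plane(c,[f(*p) for p in [(302,350),(96,530),(508,530),(160,410),(445,410)]],zt))[:,:2]
r2=least_squares(lambda p:np.hypot(*(rim-p[:2]).T)-33,[0,0]); print("rim",r2.x,r2.fun)
hsv=cv2.cvtColor(c["img"],cv2.COLOR_BGR2HSV)
E
```

```text
S [ 0.53835016 -0.02941974  0.148     ] [-0.17 -0.32 42.38] A [0.55762299 0.00895289 0.133     ] [42.75  0.39 57.42]
teeth fit tool frame cx,cy,r,phase [ 1.38207309  0.57609024 22.14699467  3.06143523] 1.2476269565321214
world tooth phase 1.2207144943890995
rim [-1.67027178  0.21641461] [ 1.02725974 -0.94832165 -0.98455287 -0.49470348 -0.43672084]
```

```bash
python3 - <<'E'
from h import *
from scipy.optimize import least_squares
c=load("pics/w12.npz"); I=c["img"].astype(int); m=((I[...,2]-I[...,0])>12)&(I.max(2)<110)
m=cv2.morphologyEx(m.astype(np.uint8),cv2.MORPH_CLOSE,np.ones((3,3))); m[:200]=0;m[296:]=0;m[:,:205]=0;m[:,355:]=0
n,l,st,_=cv2.connectedComponentsWithStats(m); k=1+st[1:,4].argmax(); m=(l==k).astype(np.uint8)
cv2.imwrite("pics/m12.png",cv2.resize(m[190:300,200:360]*255,None,fx=4,fy=4))
o=telemetry.get_obs();R=Ro.from_quat(o["tool_rot"]).as_matrix(); zt=o["position"][2]-.0155
cs=max(cv2.findContours(m,cv2.RETR_EXTERNAL,cv2.CHAIN_APPROX_NONE)[0],key=len).reshape(-1,2)
hull=cs
T=((plane(c,hull,zt)-o["position"])@R*1000)[:,:2]
d=T; keep=(T[:,0]>-15)&(np.hypot(*T.T)>30)
q=T[keep]; f=least_squares(lambda p:np.hypot(*(q-p[:2]).T)-p[2],[0,0,33],loss="soft_l1",f_scale=.3); print(len(q),f.x)
f=least_squares(lambda p:np.hypot(*(q-p[:2]).T)-32.6,[0,0],loss="soft_l1",f_scale=.3); print(f.x)
E
```

```text
66 [-0.07587609  0.50998333 30.90968541]
[-1.22759263 -0.83483577]
```

View pics/m12.png

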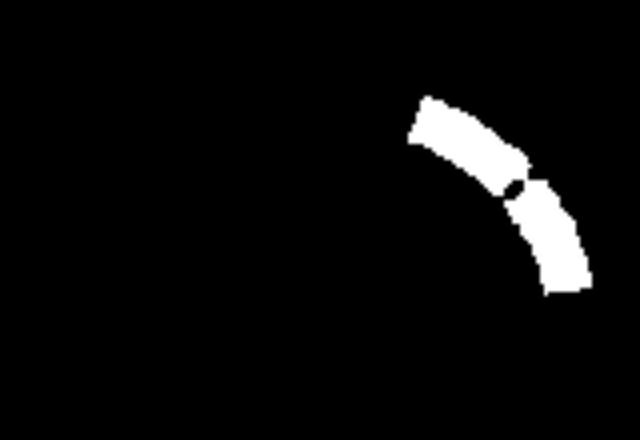

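```bash
python3 - <<'E'
from h import *
from scipy.optimize import least_squares
c=load("pics/w12.npz"); I=c["img"].astype(int); m=((I[...,2]-I[...,0])>10)&(I.max(2)<110)
m=m.astype(np.uint8); m[:200]=0;m[296:]=0;m[:,:208]=0;m[:,352:]=0; m=cv2.morphologyEx(m,cv2.MORPH_CLOSE,np.ones((5,5)))
n,l,st,_=cv2.connectedComponentsWithStats(m); k=1+st[1:,4].argmax(); m=(l==k).astype(np.uint8)
o=telemetry.get_obs();R=Ro.from_quat(o["tool_rot"]).as_matrix(); zt=o["position"][2]-.0155
cs=cv2.findContours(m,cv2.RETR_EXTERNAL,cv2.CHAIN_APPROX_NONE)[0][0].reshape(-1,2)
v=I[...,:].copy().astype(np.uint8); cv2.drawContours(v,[cs.reshape(-1,1,2)],-1,(0,0,255),1); cv2.imwrite("pics/m12b.png",cv2.resize(v[190:300,200:360],None,fx=4,fy=4))
T=((plane(c,cs,zt)-o["position"])@R*1000)[:,:2]; keep=(np.hypot(*T.T)>29)&(T[:,0]>-8)&(cs[:,1]<294); q=T[keep]
for rl in (None,32.7):
    g=(lambda p:np.hypot(*(q-p[:2]).T)-p[2]) if rl is None else (lambda p:np.hypot(*(q-p[:2]).T)-rl)
    print(len(q),least_squares(g,[0,0,33] if rl is None else [0,0],loss="soft_l1",f_scale=.3).x, q.min(0),q.max(0))
E
```

```text
263 [-0.8198659   0.05404438 31.90127964] [ -7.59703292 -33.45443407] [31.14293683 32.51782212]
263 [-1.75454747  0.09291847] [ -7.59703292 -33.45443407] [31.14293683 32.51782212]
```

View pics/m12b.png

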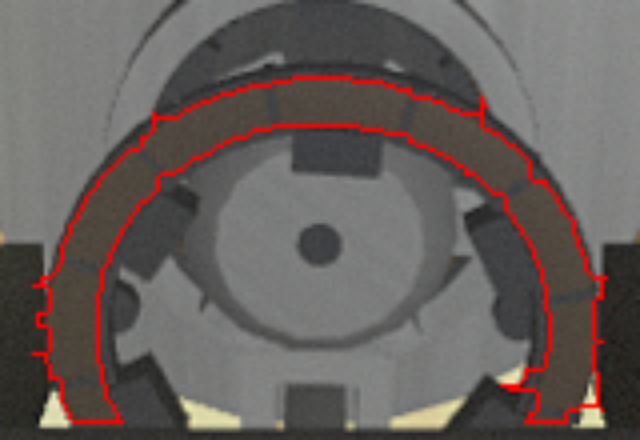

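The rim fit puts the disc centre within about 1 mm of the TCP and the shaft at (-0.2,-0.3) mm. The teeth are within 1.2° of alignment, so I'll lower over the shaft to just above the splines.

Request:
step_arm --targets '[{"dx": 0.0003, "dy": -0.0003, "dz": 0.006, "rx": 0, "ry": 0, "rz": 0}, {"dx": 0.0003, "dy": -0.0003, "dz": 0.013, "rx": 0, "ry": 0, "rz": 0}, {"dx": 0.0003, "dy": -0.0003, "dz": 0.02, "rx": 0, "ry": 0, "rz": 0}, {"dx": 0.0003, "dy": -0.0003, "dz": 0.025, "rx": 0, "ry": 0, "rz": 0}, {"dx": 0.0003, "dy": -0.0003, "dz": 0.027, "rx": 0, "ry": 0, "rz": 0}]'

```text
time: 15.22
position: [0.5383, -0.029, 0.1628]
tool_rot: [0.847, 0.532, 0.0, -0.0]
ft_force: [-0.1, 0.2, -0.5]
grip_width: 0.0654
```

```bash
python3 - <<'E'
from h import *
obs(); goto([.5384,-.0293,.1575],-25.7); c=snap("wrist","w13"); crop(c,180,90,390,300,3,"w13c")
E
```

```text
t 15.22 p [ 0.5383 -0.029   0.1628] R [[0.434, 0.9009, -0.0001], [0.9009, -0.434, 0.0007], [0.0006, -0.0004, -1.0]] F [-0.1  0.2 -0.5] M [-0.02  0.02  0.  ] w 0.0654
need d [-0.0003  0.0002  0.0053] rot [-0.02 -0.04 -0.02]
```

View pics/w13c.png

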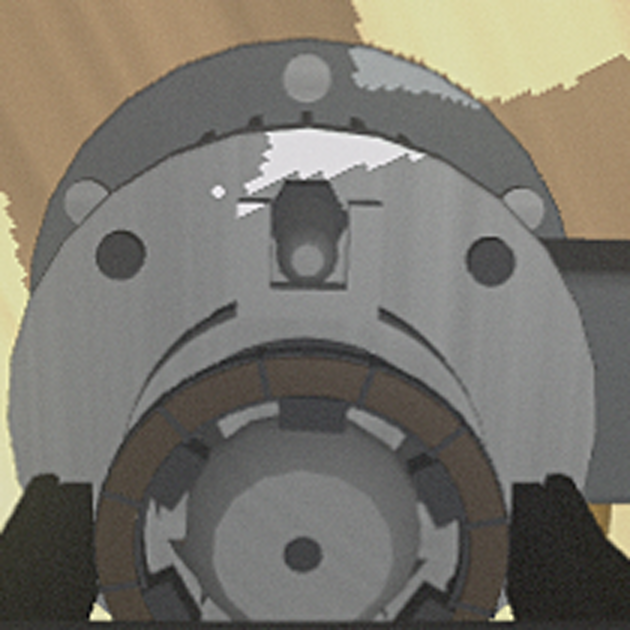

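The top tooth at column 313 sits midway between the splines at 250 and 375. Lowering gently onto the splines.

Request:
step_arm --targets '[{"dx": -0.0002, "dy": 0.0002, "dz": 0.002, "rx": 0, "ry": 0, "rz": 0}, {"dx": -0.0002, "dy": 0.0002, "dz": 0.004, "rx": 0, "ry": 0, "rz": 0}, {"dx": -0.0002, "dy": 0.0002, "dz": 0.005, "rx": 0, "ry": 0, "rz": 0}, {"dx": -0.0002, "dy": 0.0002, "dz": 0.006, "rx": 0, "ry": 0, "rz": 0}, {"dx": -0.0002, "dy": 0.0002, "dz": 0.007, "rx": 0, "ry": 0, "rz": 0}]'

```text
time: 15.9
position: [0.5385, -0.0292, 0.1558]
tool_rot: [0.847, 0.532, 0.0, -0.0]
ft_force: [0.5, 0.4, -0.8]
grip_width: 0.0654
```

```bash
python3 - <<'E'
from h import *
obs()
E
```

```text
t 15.9 p [ 0.5385 -0.0292  0.1558] R [[0.4341, 0.9009, 0.0002], [0.9009, -0.4341, 0.0007], [0.0007, -0.0001, -1.0]] F [ 0.5  0.4 -0.8] M [-0.    0.04 -0.03] w 0.0654
```

No force at 1.7 mm below spline-top contact height, so the teeth have entered. Continuing down.

Request:
step_arm --targets '[{"dx": 0, "dy": 0, "dz": 0.002, "rx": 0, "ry": 0, "rz": 0}, {"dx": 0, "dy": 0, "dz": 0.004, "rx": 0, "ry": 0, "rz": 0}, {"dx": 0, "dy": 0, "dz": 0.006, "rx": 0, "ry": 0, "rz": 0}, {"dx": 0, "dy": 0, "dz": 0.007, "rx": 0, "ry": 0, "rz": 0}, {"dx": 0, "dy": 0, "dz": 0.008, "rx": 0, "ry": 0, "rz": 0}]'

```text
time: 16.52
position: [0.5385, -0.0292, 0.1478]
tool_rot: [0.847, 0.532, 0.0, -0.0]
ft_force: [-0.9, -0.0, -0.8]
grip_width: 0.0649
```

```bash
python3 - <<'E'
from h import *
obs()
E
```

```text
t 16.52 p [ 0.5385 -0.0292  0.1478] R [[0.434, 0.9009, 0.0002], [0.9009, -0.434, 0.0007], [0.0007, -0.0001, -1.0]] F [-0.9 -0.  -0.8] M [-0.   -0.07  0.  ] w 0.0649
```

Request:
step_arm --targets '[{"dx": 0, "dy": 0, "dz": 0.002, "rx": 0, "ry": 0, "rz": 0}, {"dx": 0, "dy": 0, "dz": 0.0035, "rx": 0, "ry": 0, "rz": 0}, {"dx": 0, "dy": 0, "dz": 0.005, "rx": 0, "ry": 0, "rz": 0}, {"dx": 0, "dy": 0, "dz": 0.006, "rx": 0, "ry": 0, "rz": 0}, {"dx": 0, "dy": 0, "dz": 0.006, "rx": 0, "ry": 0, "rz": 0}]'

```text
time: 17.15
position: [0.5385, -0.0292, 0.1417]
tool_rot: [0.847, 0.532, 0.0, -0.0]
ft_force: [0.2, 0.3, -0.9]
grip_width: 0.0653
```

```bash
python3 - <<'E'
from h import *
obs()
E
```

```text
t 17.15 p [ 0.5385 -0.0292  0.1417] R [[0.434, 0.9009, 0.0001], [0.9009, -0.434, 0.0008], [0.0007, -0.0002, -1.0]] F [ 0.2  0.3 -0.9] M [0.02 0.07 0.04] w 0.0653
```

Request:
step_arm --targets '[{"dx": 0, "dy": 0, "dz": 0.0005, "rx": 0, "ry": 0, "rz": 0}, {"dx": 0, "dy": 0, "dz": 0.0008, "rx": 0, "ry": 0, "rz": 0}, {"dx": 0, "dy": 0, "dz": 0.001, "rx": 0, "ry": 0, "rz": 0}, {"dx": 0, "dy": 0, "dz": 0.0012, "rx": 0, "ry": 0, "rz": 0}, {"dx": 0, "dy": 0, "dz": 0.0012, "rx": 0, "ry": 0, "rz": 0}]'

```text
time: 17.77
position: [0.5385, -0.0292, 0.1415]
tool_rot: [0.847, 0.532, 0.0, -0.0]
ft_force: [-1.3, 0.7, 6.7]
grip_width: 0.0656
```

```bash
python3 - <<'E'
from h import *
obs()
E
```

```text
t 17.77 p [ 0.5385 -0.0292  0.1415] R [[0.434, 0.9009, 0.0006], [0.9009, -0.434, 0.0005], [0.0007, 0.0003, -1.0]] F [-1.3  0.7  6.7] M [ 0.07  0.42 -0.  ] w 0.0656
```

It seated at TCP z 0.1415, exactly as expected, with 7 N. Release and retreat for a look.

Request:
step_arm --targets '[{"dx": 0, "dy": 0, "dz": 0, "rx": 0, "ry": 0, "rz": 0}, {"dx": 0, "dy": 0, "dz": 0, "rx": 0, "ry": 0, "rz": 0}, {"dx": 0, "dy": 0, "dz": 0, "rx": 0, "ry": 0, "rz": 0}, {"dx": 0, "dy": 0, "dz": -0.002, "rx": 0, "ry": 0, "rz": 0}, {"dx": 0, "dy": 0, "dz": -0.01, "rx": 0, "ry": 0, "rz": 0}]' --gripper 1.0

```text
time: 18.4
position: [0.5382, -0.0292, 0.1513]
tool_rot: [0.847, 0.532, -0.0, -0.001]
ft_force: [-0.4, 0.2, -0.0]
grip_width: 0.087
```

Request:
step_arm --targets '[{"dx": 0, "dy": 0, "dz": -0.03, "rx": 0, "ry": 0, "rz": -6}, {"dx": 0, "dy": 0, "dz": -0.06, "rx": 0, "ry": 0, "rz": -13}, {"dx": -0.02, "dy": -0.01, "dz": -0.09, "rx": 0, "ry": 0, "rz": -20}, {"dx": -0.035, "dy": -0.02, "dz": -0.1, "rx": 0, "ry": 0, "rz": -26}, {"dx": -0.035, "dy": -0.02, "dz": -0.1, "rx": 0, "ry": 0, "rz": -26}]'

```text
time: 19.02
position: [0.5048, -0.0525, 0.2527]
tool_rot: [0.706, 0.708, 0.001, 0.0]
ft_force: [-1.5, 0.3, -0.9]
grip_width: 0.0874
```

```bash
python3 - <<'E'
from h import *
obs(); c=snap("wrist","w14"); crop(c,160,40,420,260,3,"w14c"); s=snap("side","s14"); snap("scene","c14"); crop(s,230,130,400,290,3.5,"s14c")
P=cloud(c).reshape(-1,3); ce=np.array([.5384,-.0293]); r=np.hypot(*(P[:,:2]-ce).T)
def fit(q): A=np.c_[q[:,:2]-ce,np.ones(len(q))]; print(len(q),np.linalg.lstsq(A,q[:,2],rcond=None)[0])
fit(P[(r>.026)&(r<.032)&(P[:,2]>.105)&(P[:,2]<.14)])
an=np.degrees(np.arctan2(P[:,1]-ce[1],P[:,0]-ce[0]))-63.2
e=lambda off:(np.abs((an-off+180)%360-180))
for off in (0,180):
    q=P[(r>.035)&(r<.048)&(np.abs(r*np.sin(np.radians(an-off)))<.0115)&(np.abs(r*np.sin(np.radians(an-off)))>.0075)&(e(off)<40)]; print("ear",off,len(q),np.median(q[:,2]) if len(q) else None)
fit(P[(r>.05)&(r<.058)&(P[:,2]>.085)&(P[:,2]<.099)])
E
```

```text
t 19.02 p [ 0.5048 -0.0525  0.2527] R [[-0.0024, 1.0, 0.0015], [1.0, 0.0024, 0.0002], [0.0002, 0.0015, -1.0]] F [-1.5  0.3 -0.9] M [ 0.03 -0.01 -0.04] w 0.0874
2019 [ 0.00424278 -0.00873092  0.12483067]
ear 0 293 0.11874714464535702
ear 180 228 0.11889925723650938
3627 [ 0.00013761 -0.00219973  0.09141612]
```

View pics/w14c.png

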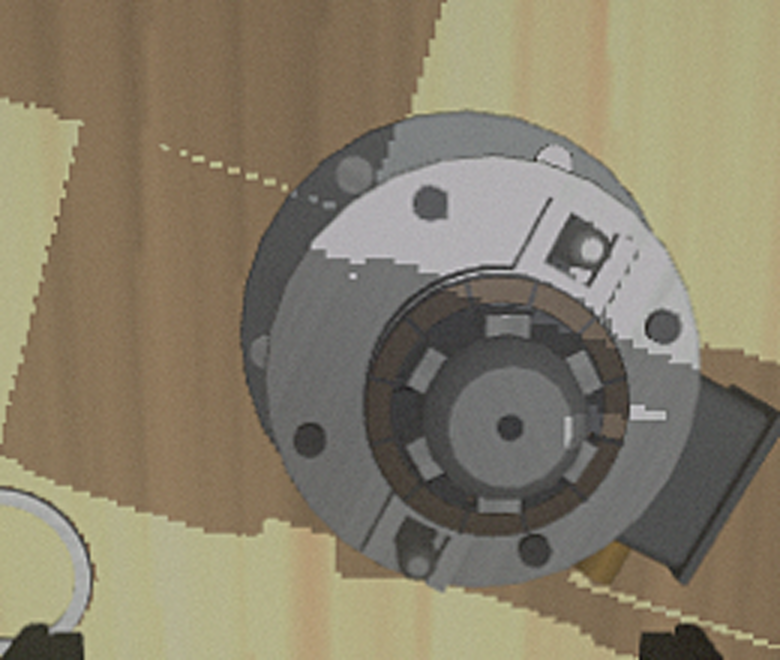

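View pics/s14c.png

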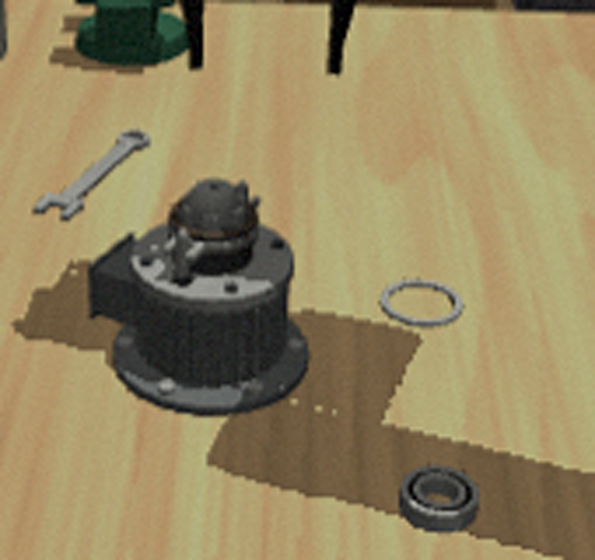

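The disc's teeth sit between the splines and its top is at 0.125 m, with the separator's ears at 0.119 m on both sides. The gripper is clear and the bystanders look untouched. Handing in.

```bash
python3 - <<'E'
from rig import robot
print(robot.hand_in())
E
```

```text
the job is handed in; nothing more can be done
None
```

Both plates are fitted, released and handed in at about 19 s.

- **Separator:** I set it over both torque studs and fully down. It made contact at exactly the expected height, with about 8 N.
- **Friction disc:** I lowered it with its teeth already aligned to the spline angle measured by camera, so it slid home without any turning by feel. It seated at the expected height with about 7 N.

**Last checks:**
- **Heights:** The depth readings were 0.119 m for the top of both separator ears and 0.125 m for the top of the disc, against 0.120 and 0.126 m nominal. The camera's depth read about 0.9 mm low throughout, so these agree.
- **Flatness:** Both plates looked flat. The disc's depth fit showed a tilt of about 0.5°, most likely noise from points near the spline edges.
- **Surroundings:** The gripper was clear of everything. In the last wrist and side pictures the other parts looked where they were, though I did not measure each one.

**Disagreements and errors:**
- My first move call was refused because it left out the rotation keys; nothing moved.
- Just before lowering the disc, two estimates of its centre differed by up to 3 mm, and its tooth angle by about 1°. The close view above the splines showed it aligned, and it went down with no side force.

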